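# Check the angle offcuts on the alloy tester

### The arm

A 6-joint arm with a two-finger parallel gripper is mounted at the origin on the work surface. World frame = base frame: x ahead of the robot, y to its left, z up, the work surface at z = 0. Lengths are in m, angles in rad, forces in N, time in s.
With the tool pointing down it reaches from about 0.25 to 0.725 m from the base axis. Payload 4 kg.
Tool frame: the origin (TCP) lies between the finger pads; the fingertips stand 8 mm ahead of it and the grasp point (between the pads) lies 11 mm behind it; z points along the fingers, y is the direction in which the jaws open and shut (so a half turn about z gives the same grasp; the last joint's range is limited). The gripper opens to 85 mm and grips with 20 to 120 N. Pads are 22 mm wide; open, the fingers measure 114 mm over their backs; the gripper's body (76 mm by 85 mm) begins 54 mm behind the grasp point. The pads swing forward as they close: fully open they stand 13 mm farther back than shut.
Start: joints at [1.318, 0.241, 0.005, 1.335, 0, 1.571], TCP at [0.125, 0.484, 0.239] pointing down, gripper open.
Joint ranges: [-2.72, 2.72], [-1.05, 1.87], [-1.09, 1.28], [-1.99, 2.15], [-1.42, 1.44], [-3.14, 3.14]. Speed limits (rad/s): [2.79, 2.79, 3.14, 3.14, 3.14, 3.14].

### API

Orientations are given as a unit quaternion [x, y, z, w].
In Python, from workcell import * gives the robot as it stands.
- The arm moves only by the tool send_rows, never from a script. Its argument "increments" is a list that holds one entry, the list of rows, each a list of 6 numbers: the shift along the tool's x, y, z in units of 50 mm (1.0 is 50 mm), then the turn, a rotation vector about the tool's x, y, z in units of 10 degrees (1.0 is 10 degrees). In form: [[[x, y, z, ax, ay, az], ...]]. A call has 1 to 8 rows; each row shifts and turns the commanded pose from where the row before left it, along the tool's axes as they then stand; what a row does not reach is not made up. A row lasts 1/8 s, in which the tool goes at most 62.5 mm and 10.7 degrees, less where a joint would pass 70% of its speed; a pose out of reach is approached as far as the arm can. A call with a number of a shift or a turn outside -1 to 1 is refused whole. A call with a gripper value outside its range is refused whole. "grip" is the closure, from 0 (fully open) to 1 (shut), set as the call begins (left out, the last holds). The fingers move at their own pace and stop on an object; the grip force is fixed at half the most. Time passes only in rows, so rows that do not move let the fingers close. It gives the time, the measured TCP pose, the force and the opening at its end, in the units of the state.
- get_obs(): the state, without advancing time (a new reading comes with each control period).
- camera(name): name is "scene" or "top" or "wrist"; returns a dict with "color" (480x640x3 uint8, red, green, blue), "z_map" (480x640 float32, m along the optical axis (not along the pixel's ray), 0 where there is no reading), "intrinsics" (3x3 intrinsics, pixels), "pose" (4x4, takes a point from camera to world coordinates); the wrist camera has in their place "mount" (4x4, takes a point from camera to tool coordinates, whose origin is the TCP and whose axes are the flange's). Camera axes: x right, y down, z forward; pixel columns grow to the right and rows downward; lengths in m; the calibration is good to about 2 mm. The wrist camera is an equidistant fisheye: a pixel r from the principal point sees the ray r / f radians off the axis. A picture is of the moment at which its call begins: read the wrist's pose just before it.
- job_done(): hands the job in, once; it reports no verdict.
The state is a dict: "clock": time; "joint_pos": joint angles; "joint_vel": joint speeds; "tau": joint torques, N m; "eef_pos": TCP position; "tool_rot": TCP orientation; "ft_force": force on the tool from outside, world axes, zero at the start; "ft_torque": the same for the moment, N m; "grip_width": finger opening in m.
Only numpy, scipy, OpenCV 4.12 (cv2) and the standard library are available. Lean on these libraries where they do the work, as an engineer would, in place of code of your own. Each camera call takes 0.05 s, during which the arm holds its last target.

### The job

Swing the tester's dust cover right aside, then check every angle offcut in the rack, one at a time, from the left lane to the right (as the robot sees it) so that the readings match the list: tip it out of its lane by lifting the edge with the standing leg, lay its wide leg flat over the window so that the whole window is covered, press the start button right down for a moment with the offcut lying there, and then set it in the tray. Finish with every offcut standing on its wide leg on the tray's floor and the dust cover swung fully shut over the window, without disturbing the tub, the mug or the brush.

Things in the scene. Friction and masses are not known exactly. Their poses are not given: they have to be found in the camera images.
- tester: bench alloy tester, fixed: a grey box 260 mm (own x) by 220 mm (own y), flat top 100 mm above the bench; a low black console on its front (-x) face. Origin: centre of its underside; front (-x) faces the robot, z up
- port (a point): centre of the tester's measuring window, a round opening 24 mm in diameter and 4 mm deep in the flat top, at the level of the top surface; 20 mm in front of the tester's centre. Axes as the tester's
- cover (a joint): dust cover: a flat steel plate 3 mm thick, 44 mm wide at the window, lying 2.5 mm above the tester's top and turning in the horizontal plane on one pin. 0 = fully shut over the window; grows clockwise seen from above; stop at 1.8 rad (fully open, the plate then points away from the robot). It stays where it is left; about 0.5 N at the knob moves it
- cover_pin (a point): axis of the cover's pin at the level of the tester's top, 70 mm to the right (tester's -y) of the window's centre; the pin's head stands 12 mm high, 17 mm in diameter. Axes as the tester's
- cover_knob (a point): centre of the top of the cover's upright round knob, 14 mm in diameter, 24 mm tall above the cover plate (its top is 29.5 mm above the tester's top), 76 mm from the pin's axis
- start (a joint): start button's travel in m: 0 released, 0.006 fully down (about 5 N; springs back); counts as pressed beyond 0.004
- start_top (a point): centre of the top of the round start button (24 mm in diameter, pressed straight down; 22 mm above the tester's top when up, its housing 40 mm wide and 12 mm high), on the tester's top 78 mm left and 40 mm in front of the window's centre
- rack: fixed offcut rack of blue sheet steel: 140 mm (own x) by 216 mm (own y), walls 3 mm thick and 48 mm high, floor 3 mm. Three lanes, each 68 mm wide and 134 mm long inside, centres at own y = +71 (left, lane 1), 0 (lane 2), -71 mm (right, lane 3). Open on top in front, roofed behind. Origin: centre of its underside; front (-x) towards the robot
- rack_shelf (a point): middle of the front edge of the 3 mm shelf that roofs the rack's rear part, own x = +5 to +70 mm; on its underside, 48 mm above the bench and 45 mm above the lane floor, level with the front wall's top. An offcut cannot rise straight out: raise its front edge about 0.5 rad about its rear bottom edge, draw it forward and up along its slope, then lift
- tray: shallow orange tray, fixed: 170 mm (own x) by 260 mm (own y), rim 14 mm high, walls and floor 3 mm; room for three offcuts side by side along own y (at about -78, 0 and +78 mm). Origin: centre of its underside
- angle_1: offcut in the rack's left lane (None if absent): aluminium L, 6 mm thick, about 0.16 kg. The wide leg, 100 mm (own x) by 60 mm (own y), lies flat; the narrow leg, 60 mm wide, stands up at the -x end, outer face at own x = -50 mm, top 65 mm above the underside (20 mm above the rack's walls): pinch it there, across its thickness. Origin: centre of the wide leg's underside, z up
- angle_2: offcut in the rack's middle lane (None if absent): aluminium L, 6 mm thick, about 0.16 kg. The wide leg, 100 mm (own x) by 60 mm (own y), lies flat; the narrow leg, 60 mm wide, stands up at the -x end, outer face at own x = -50 mm, top 65 mm above the underside (20 mm above the rack's walls): pinch it there, across its thickness. Origin: centre of the wide leg's underside, z up
- angle_3: offcut in the rack's right lane (None if absent): aluminium L, 6 mm thick, about 0.16 kg. The wide leg, 100 mm (own x) by 60 mm (own y), lies flat; the narrow leg, 60 mm wide, stands up at the -x end, outer face at own x = -50 mm, top 65 mm above the underside (20 mm above the rack's walls): pinch it there, across its thickness. Origin: centre of the wide leg's underside, z up
- tub: bystander: closed white tub, 84 mm in diameter, 120 mm high; origin at its underside
- mug: bystander: steel mug, 72 mm in diameter, 85 mm high; origin at its underside
- brush: bystander: brush with wooden handle, 200 mm long, lying; origin near its middle, at its underside
There are look-alikes about, which are no part of the job. What is shaped like the angle_2 but black, blue or brown is not meant.

How it is judged:
On the way, in this order (a step that is already met when the one before it is completed fails the run):
1. the dust cover is swung well clear of the window (value of joint cover above 1.3 rad), for 0.2 s.
2. offcut 1 (lane 1 from the left) lies flat on the tester and covers the whole window while the start button is down (its top under 18 mm above the offcut's underside) (z of start_top in the frame of angle_1 below 0.018 m and angle between angle_1's own z axis and vertical below 0.02 rad and x of port in the frame of angle_1 between -0.038 and 0.038 m and y of port in the frame of angle_1 between -0.018 and 0.018 m and z of port in the frame of angle_1 between -0.0015 and 0.0015 m), for 0.1 s.
3. offcut 2 (lane 2 from the left) lies flat on the tester and covers the whole window while the start button is down (its top under 18 mm above the offcut's underside) (z of start_top in the frame of angle_2 below 0.018 m and angle between angle_2's own z axis and vertical below 0.02 rad and x of port in the frame of angle_2 between -0.038 and 0.038 m and y of port in the frame of angle_2 between -0.018 and 0.018 m and z of port in the frame of angle_2 between -0.0015 and 0.0015 m), for 0.1 s.
4. offcut 3 (lane 3 from the left) lies flat on the tester and covers the whole window while the start button is down (its top under 18 mm above the offcut's underside) (z of start_top in the frame of angle_3 below 0.018 m and angle between angle_3's own z axis and vertical below 0.02 rad and x of port in the frame of angle_3 between -0.038 and 0.038 m and y of port in the frame of angle_3 between -0.018 and 0.018 m and z of port in the frame of angle_3 between -0.0015 and 0.0015 m), for 0.1 s.
At the end, for the whole second after the job is handed in: every offcut present stands on its wide leg, flat (within 0.08 rad) on the tray's floor, released and at rest; the dust cover is shut to within 0.08 rad; the start button is up (value of joint cover below 0.08 rad and value of joint start below 0.002 m and angle between each of angle_1, angle_2, angle_3's own z axis and vertical below 0.08 rad and x of angle_1 in the frame of tray between -0.06 and 0.06 m and y of angle_1 in the frame of tray between -0.105 and 0.105 m and z of each of angle_1, angle_2, angle_3 in the frame of tray below 0.008 m and linear speed of each of angle_1, angle_2, angle_3 below 0.02 m/s and x of angle_2 in the frame of tray between -0.06 and 0.06 m and y of angle_2 in the frame of tray between -0.105 and 0.105 m and x of angle_3 in the frame of tray between -0.06 and 0.06 m and y of angle_3 in the frame of tray between -0.105 and 0.105 m); the robot touches nothing.
It fails at once if the tub, the mug or the brush is pushed more than 25 mm (distance of any of tub, mug, brush from where it was at the start of the episode above 0.025 m).
Of angle_1, angle_2, angle_3 only 2 to 3 are there at a start; the rules pass over those that are not, and their reading is None.
At some moment in a run one of angle_1, angle_2, angle_3 may be knocked a few centimetres aside while the robot is not near it.
It also fails if it takes over 210 s, if anything falls off the work surface, if the arm or the gripper's body presses on something with over 40 N, if the wrist force passes 120 N, or if a joint passes its speed limit or range.

## Working session

There is one attempt and no reset: what is moved stays moved. The work goes in short steps, Python scripts to look and compute and a tool call to move; the robot and the scene stay as the last step left them, time stands still between calls to the robot, and variables do not carry over. Pictures are saved under pics/ and viewed, and the job is handed in when it is done.

Besides the shell and the picture viewer there is one more tool, called after ">>>" as name(argument=value, ...), one argument or row to a line, values as JSON. send_rows: Moves the arm, as the interface text tells. Its arguments: {"type":"object","properties":{"increments":{"type":"array"},"grip":{"type":"number"}},"required":["increments"]}

```bash
ls; mkdir -p pics; cat > h.py <<'E'
from workcell import *
import numpy as np, cv2
from scipy.spatial.transform import Rotation as R
def snap(n,f):
    c=camera(n); cv2.imwrite('pics/'+f,c['color'][:,:,::-1]); np.savez('/tmp/'+n+'.npz',**c); return c
def cloud(c):
    K=c['intrinsics'];z=c['z_map'];v,u=np.mgrid[:480,:640]
    p=np.stack([(u-K[0,2])/K[0,0]*z,(v-K[1,2])/K[1,1]*z,z],-1)
    return p@c['pose'][:3,:3].T+c['pose'][:3,3]
E
python3 - <<'E'
from h import *
print(get_obs())
for n in('scene','top'):
    c=snap(n,n+'0.png');print(n,c['intrinsics'],c['pose'])
E
```

```text
pics
{'clock': 0.0, 'joint_pos': array([1.31796817e+00, 2.41396066e-01, 3.71158378e-03, 1.33519228e+00,
       5.12304708e-05, 1.57081814e+00]), 'joint_vel': array([ 0.00046463,  0.00030415, -0.00036201, -0.00049923, -0.00036555,
        0.00011704]), 'tau': array([ 1.14656730e-03, -3.72314751e+01,  2.52410102e+01,  1.69436244e-02,
        1.07986266e-04, -7.30480934e-06]), 'eef_pos': array([0.12490218, 0.4835092 , 0.23841656]), 'tool_rot': array([ 1.26088430e-01,  9.92018460e-01, -1.02868684e-03, -1.56547491e-04]), 'ft_force': array([-0.30756999, -0.7027706 , -0.44457536]), 'ft_torque': array([ 0.02514792, -0.00306626, -0.02402933]), 'grip_width': 0.08545948851531134}
scene [[455.71645252   0.         323.52164291]
 [  0.         455.71645252 247.60381189]
 [  0.           0.           1.        ]] [[-0.03608677  0.84201286 -0.53824909  1.17204687]
 [ 0.99930076  0.03567708 -0.01118624 -0.06877337]
 [ 0.0097842  -0.5382764  -0.84271157  1.01246591]
 [ 0.          0.          0.          1.        ]]
top [[501.60994375   0.         318.37424535]
 [  0.         501.60994375 239.84649825]
 [  0.           0.           1.        ]] [[-0.02766209 -0.98048623  0.19463184  0.31932658]
 [-0.99958621  0.02866815  0.0023536  -0.10418125]
 [-0.00788741 -0.1944862  -0.98087354  1.44840178]
 [ 0.          0.          0.          1.        ]]
```

View pics/scene0.png

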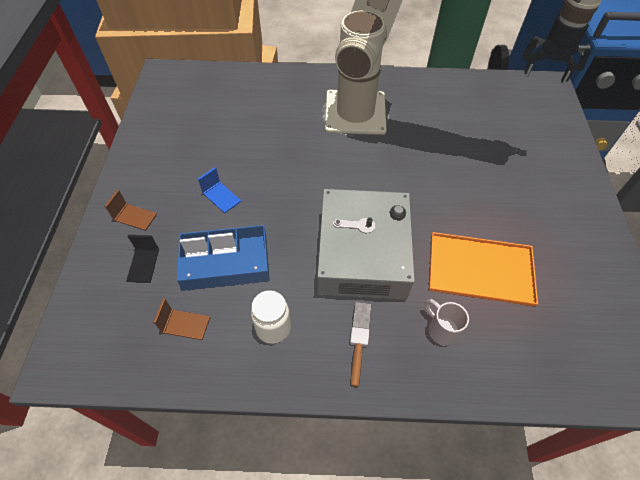

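View pics/top0.png

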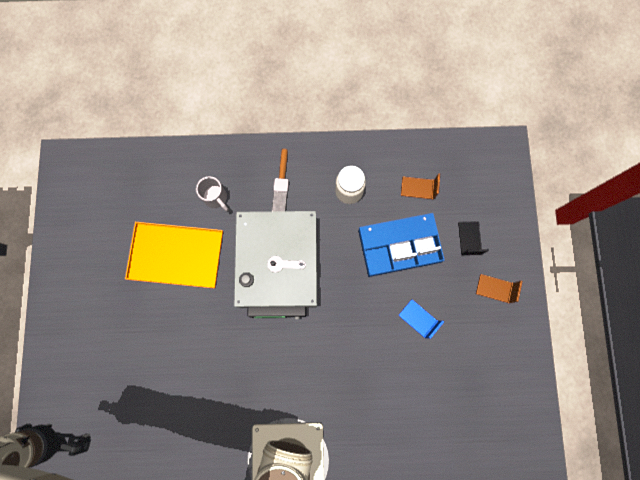

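The scene view (rack at about 222,256) and the top view (rack at about 400,245) show offcuts in the middle and right lanes, and the left lane looks empty. The tester is at (277,258), the tray at (175,255), and the brush lies behind the tester. I'll zoom in and measure.

```bash
python3 - <<'E'
from h import *
t=np.load('/tmp/top.npz');s=np.load('/tmp/scene.npz')
a=cv2.resize(t['color'][195:325,220:450],None,fx=3.4,fy=3.4,interpolation=cv2.INTER_CUBIC)
cv2.imwrite('pics/z1.png',a[:,:,::-1])
b=cv2.resize(s['color'][180:300,170:420],None,fx=3.2,fy=3.2,interpolation=cv2.INTER_CUBIC)
cv2.imwrite('pics/z2.png',b[:,:,::-1])
def fit(c,n):
    P=cloud(c);hsv=cv2.cvtColor(c['color'],cv2.COLOR_RGB2HSV);z=P[...,2]
    print(n,'bench z',np.median(z[340:370,200:240]))
    def rect(m,lab):
        m=cv2.morphologyEx(m.astype(np.uint8),cv2.MORPH_OPEN,np.ones((3,3)))
        k,l,st,ce=cv2.connectedComponentsWithStats(m)
        for i in range(1,k):
            if st[i,4]<150: continue
            q=P[l==i];r=cv2.minAreaRect((q[:,:2]*1000).astype(np.float32))
            print(lab,'px',ce[i].round(),st[i,4],'rect mm',np.round(r[0],1),np.round(r[1],1),round(r[2],1),'z',np.percentile(q[:,2],[5,50,95]).round(4))
    H,S,V=[hsv[...,i] for i in range(3)]
    rect((H>5)&(H<25)&(S>200)&(V>150)&(z<.05),'orange')
    rect((abs(z-.1)<.005)&(z>0)&(P[...,0]>.2),'z100')
    rect((H>100)&(H<125)&(S>120)&(z<.06)&(z>.035),'blue')
    rect((S<60)&(V>120)&(z>.055)&(z<.08)&(P[...,0]>.2),'leg')
fit(t,'top');fit(s,'scene')
E
```

```text
top bench z -0.0009467916844891899
z100 px [275. 258.] 5639 rect mm [542.8  17.9] [220.1 260.8] 89.2 z [0.0957 0.0992 0.1033]
blue px [398. 231.] 1651 rect mm [ 617.8 -329.8] [ 66.1 217.2] 9.6 z [0.0451 0.05   0.0548]
scene bench z 0.0005874518585589072
z100 px [365. 237.] 7439 rect mm [539.6  20. ] [220. 264.] 89.0 z [0.0978 0.1007 0.1034]
blue px [222. 265.] 2048 rect mm [ 615.1 -327.3] [ 71.4 216.3] 8.9 z [0.0483 0.0514 0.0546]
```

View pics/z1.png

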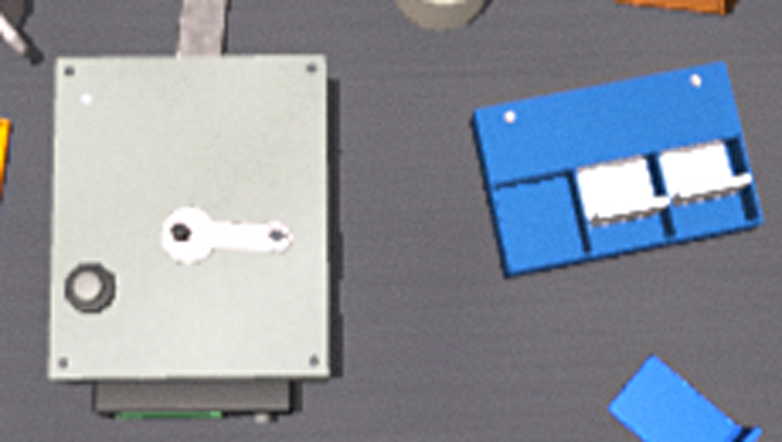

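View pics/z2.png

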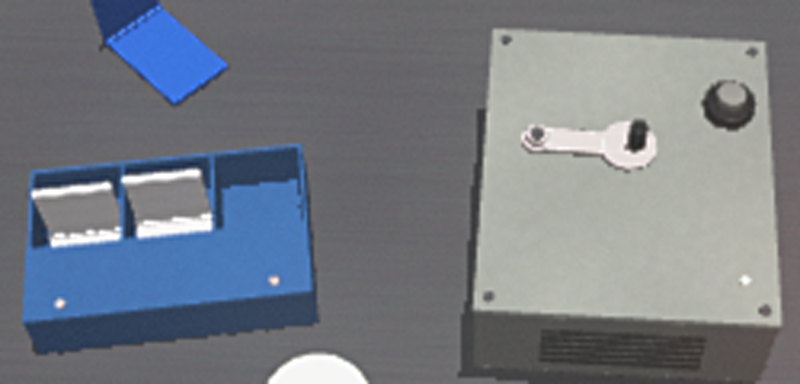

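Lane 1 is empty, so the job is offcut 2 then offcut 3. Next I'll measure the tester, tray, rack and cover parts accurately by casting rays onto known heights.

```bash
cat >> h.py <<'E'
def ray(c,u,v,h):
    K=c['intrinsics'];d=c['pose'][:3,:3]@np.array([(u-K[0,2])/K[0,0],(v-K[1,2])/K[1,1],1]);o=c['pose'][:3,3]
    return o+d*(h-o[2])/d[2]
E
python3 - <<'E'
from h import *
for n in('top','scene'):
    c=dict(np.load('/tmp/%s.npz'%n));hsv=cv2.cvtColor(c['color'],cv2.COLOR_RGB2HSV);H,S,V=[hsv[...,i].astype(int) for i in range(3)]
    P=cloud(c);x,y,z=P[...,0],P[...,1],P[...,2]
    def blobs(m,h,lab,amin,amax=99999,rect=False):
        k,l,st,ce=cv2.connectedComponentsWithStats(m.astype(np.uint8))
        for i in range(1,k):
            if not amin<=st[i,4]<=amax: continue
            s=(lab,ce[i].round(1),st[i,4],ray(c,*ce[i],h)[:2].round(4))
            if rect:
                cn=max(cv2.findContours((l==i).astype(np.uint8),0,1)[0],key=len)[:,0]
                w=np.array([ray(c,*p,h)[:2] for p in cn]);r=cv2.minAreaRect((w*1000).astype(np.float32));s+=(np.round(r[0],1),np.round(r[1],1),round(r[2],2))
            print(n,*s)
    blobs((H>5)&(H<28)&(S>150)&(V>100)&(x>.3)&(y>.1)&(z<.05),.012,'tray',500,rect=True)
    inT=(x>.4)&(x<.69)&(y>-.12)&(y<.16)&(z>.08)
    blobs(inT&(V<90),.125,'dark',8,400)
    blobs(inT&(V<60),.125,'vdark',4,400)
    top=(abs(z-.1)<.03)&(x>.42)&(x<.68)&(y>-.12)&(y<.16)&(V>95)
    blobs(top,.1,'testertop',2000,rect=True)
    blobs((H>95)&(H<125)&(S>120)&(z>.035)&(x>.52),.05,'rack',500,rect=True)
    blobs((V>180)&(S<60)&(z<.09)&(x>.5)&(x<.65)&(y<-.25),.068,'ang',5)
c=camera('wrist');print(c['intrinsics'],c['mount'])
cv2.imwrite('pics/w0.png',c['color'][:,:,::-1])
E
```

```text
top tray [174.1 254.5] 5228 [0.5732 0.3199] [574.5 319.9] [262.7 171.8] 82.69
top dark [273.  262.9] 11 [0.5228 0.0217]
top dark [248.1 274.2] 9 [0.4943 0.0882]
top testertop [275.5 256.7] 7300 [0.5434 0.017 ] [545.9  17.4] [219.9 253.4] 89.4
top rack [398.2 231.4] 1750 [ 0.6148 -0.3287] [ 594.6 -332.8] [112.6 217.7] 10.06
top ang [412.3 247.6] 600 [ 0.5636 -0.3625]
top ang [548.4 273.9] 320 [ 0.479  -0.7325]
top ang [564.4 261.2] 191 [ 0.5131 -0.7808]
top ang [566.8 281. ] 359 [ 0.458  -0.7805]
scene tray [482.7 268.8] 6220 [0.5799 0.3241] [574.9 323.1] [263.2 177.9] 82.75
scene dark [397.1 214.2] 126 [0.5014 0.0945]
scene dark [368.8 222. ] 39 [0.5278 0.0254]
scene dark [361.2 281.4] 269 [0.6902 0.0058]
scene vdark [392.5 209.5] 4 [0.4876 0.084 ]
scene vdark [395.5 216.8] 29 [0.5094 0.0903]
scene vdark [368.4 223.5] 18 [0.5322 0.0245]
scene testertop [365.4 238.1] 7678 [0.5578 0.0189] [544.9  20. ] [220.1 256.3] 88.97
scene rack [221.5 263.7] 2181 [ 0.6147 -0.329 ] [ 591.4 -331. ] [124.1 220.3] 12.23
scene ang [219.8 234.8] 59 [ 0.5419 -0.3416]
scene ang [191.3 239. ] 56 [ 0.5573 -0.4101]
scene ang [224.  250.3] 111 [ 0.5868 -0.3241]
scene ang [196.2 253.8] 76 [ 0.5998 -0.3898]
[[371.64829954   0.         322.19897401]
 [  0.         371.64829954 239.34786466]
 [  0.           0.           1.        ]] [[-1.98137768e-04 -9.58699201e-01 -2.84421873e-01  7.29405964e-02]
 [ 9.99999873e-01 -5.81480389e-05 -5.00634014e-04  3.34179229e-04]
 [ 4.63418856e-04 -2.84421936e-01  9.58699091e-01 -1.34922390e-01]
 [ 0.00000000e+00  0.00000000e+00  0.00000000e+00  1.00000000e+00]]
```

View pics/w0.png

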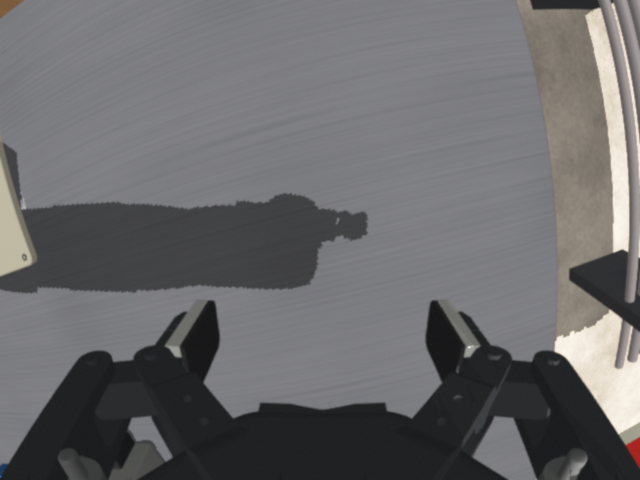

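The pieces check out. Tester centre is about (0.541,0.019), and the knob at about (0.522,0.024) fits 76 mm from the pin. The tray is at (0.575,0.321) with yaw about -7.3°, and the rack at (0.580,-0.334) with yaw about 9.3°. The leg tops sit at rack own x≈-37 mm. Next I'll write a move planner.

```bash
cat >> h.py <<'E'
def down(az,pitch=0):
    """tool pointing down, tool y at azimuth az (deg)"""
    a=np.radians(az);y=np.array([np.cos(a),np.sin(a),0]);z=np.array([0,0,-1.]);x=np.cross(y,z)
    return R.from_matrix(np.stack([x,y,z],1))
def plan(wps,cmd=None,nd=2):
    """wps: list of (pos,R,nrows). print rows from the measured pose"""
    o=get_obs();p,r=(o['eef_pos'],R.from_quat(o['tool_rot'])) if cmd is None else cmd
    for P,Q,n in wps:
        P=np.array(P,float);p0=p.copy();r0=r;d=(r0.inv()*Q).as_rotvec()
        out=[]
        for k in range(1,n+1):
            tp=p0+(P-p0)*k/n;tr=r0*R.from_rotvec(d*k/n)
            row=np.round(np.r_[r.inv().apply(tp-p)/.05,np.degrees((r.inv()*tr).as_rotvec())/10],nd)
            p=p+r.apply(row[:3]*.05);r=r*R.from_rotvec(np.radians(row[3:]*10));out.append((row+0.).tolist())
        print('->',p.round(4),'max',np.abs(out).max());
        for i in range(0,n,8): print('  ',str(out[i:i+8]).replace(' ',''))
    return p,r
def st():
    o=get_obs();r=R.from_quat(o['tool_rot']).as_matrix();print('t',round(o['clock'],2),'p',o['eef_pos'].round(4),'y az',np.degrees(np.arctan2(r[1,1],r[0,1])).round(1),'z',r[:,2].round(3),'F',o['ft_force'].round(1),'w',round(o['grip_width'],4),'q',o['joint_pos'].round(2))
E
python3 -c "
from h import *
st();plan([((.48,.024,.239),down(20),16)])"
```

```text
t 0.15 p [0.1249 0.4837 0.2386] y az 75.5 z [-0.    -0.002 -1.   ] F [ 0.1 -0.4 -1. ] w 0.0857 q [ 1.32  0.24  0.    1.34 -0.    1.57]
-> [0.4798 0.0241 0.239 ] max 0.73
   [[-0.57,-0.45,0.0,0.0,0.0,0.35],[-0.6,-0.4,0.0,0.0,0.0,0.34],[-0.63,-0.38,0.0,0.0,0.0,0.35],[-0.64,-0.33,0.0,0.0,0.0,0.35],[-0.66,-0.3,0.0,0.0,0.0,0.34],[-0.68,-0.25,0.0,0.0,0.0,0.35],[-0.7,-0.21,0.0,0.0,0.0,0.35],[-0.7,-0.17,0.0,0.0,0.0,0.35]]
   [[-0.72,-0.13,0.0,0.0,0.0,0.34],[-0.72,-0.08,0.0,0.0,0.0,0.35],[-0.73,-0.04,0.0,0.0,0.0,0.35],[-0.72,0.0,0.0,0.0,0.01,0.34],[-0.73,0.05,0.0,-0.01,0.0,0.35],[-0.72,0.09,0.0,0.0,0.0,0.35],[-0.71,0.14,0.0,0.0,0.0,0.34],[-0.7,0.17,0.0,0.0,0.0,0.35]]
```

>>> send_rows(
  increments=[
    [[-0.57,-0.45,0,0,0,0.35],[-0.6,-0.4,0,0,0,0.34],[-0.63,-0.38,0,0,0,0.35],[-0.64,-0.33,0,0,0,0.35],[-0.66,-0.3,0,0,0,0.34],[-0.68,-0.25,0,0,0,0.35],[-0.7,-0.21,0,0,0,0.35],[-0.7,-0.17,0,0,0,0.35]],
  ],
  grip=0.6,
)

```text
clock: 1.15
eef_pos: [0.303, 0.2534, 0.2391]
tool_rot: [0.362, 0.932, -0.0, -0.0]
ft_force: [-0.4, 0.7, 0.3]
grip_width: 0.0343
```

>>> send_rows(
  increments=[
    [[-0.72,-0.13,0,0,0,0.34],[-0.72,-0.08,0,0,0,0.35],[-0.73,-0.04,0,0,0,0.35],[-0.72,0,0,0,0,0.34],[-0.73,0.05,0,0,0,0.35],[-0.72,0.09,0,0,0,0.35],[-0.71,0.14,0,0,0,0.34],[-0.7,0.17,0,0,0,0.35]],
  ],
)

```text
clock: 2.15
eef_pos: [0.4803, 0.0235, 0.239]
tool_rot: [0.574, 0.819, -0.0, -0.0]
ft_force: [0.4, 0.1, -0.4]
grip_width: 0.0345
```

```bash
python3 -c "
from h import *
st();c=snap('wrist','w1.png')"
```

```text
t 2.15 p [0.4803 0.0235 0.239 ] y az 19.9 z [-0.001  0.    -1.   ] F [ 0.4  0.1 -0.4] w 0.0345 q [ 0.05  0.2  -0.04  1.32  0.    1.27]
```

View pics/w1.png

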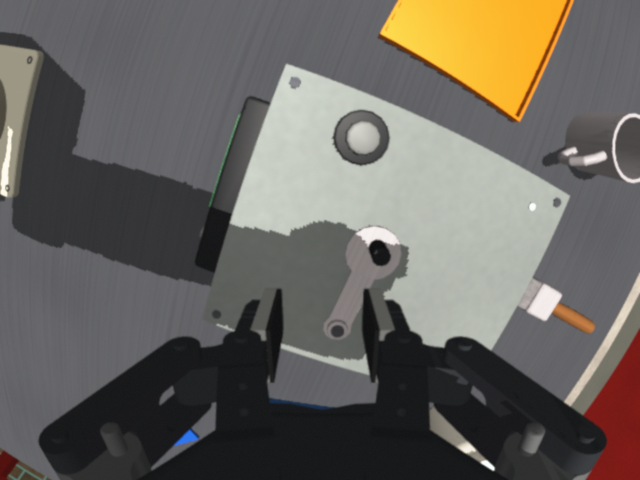

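The wrist view shows the button top at (364,138), the knob at (379,254), the pin at (338,330), and screws at (293,83), (557,202) and (216,314). I'll turn these into positions.

```bash
cat >> h.py <<'E'
def wray(c,u,v,h,o=None):
    o=o or get_obs();K=c['intrinsics'];a=np.array([(u-K[0,2]),(v-K[1,2])])/K[0,0];th=np.hypot(*a)
    d=np.r_[a/th*np.sin(th),np.cos(th)] if th>0 else np.array([0,0,1.])
    M=c['mount'];r=R.from_quat(o['tool_rot']);d=r.apply(M[:3,:3]@d);s=o['eef_pos']+r.apply(M[:3,3])
    return s+d*(h-s[2])/d[2]
E
python3 -c "
from h import *
c=dict(np.load('/tmp/wrist.npz'))
for n,u,v,h in [('btn',364,138,.122),('knob',379,253,.1295),('pin',338,330,.112),('s1',293,83,.1),('s2',557,202,.1),('s3',216,314,.1)]: print(n,wray(c,u,v,h)[:2].round(4))
"
```

```text
btn [0.486  0.0947]
knob [0.5234 0.0244]
pin [ 0.5223 -0.0525]
s1 [0.4262 0.116 ]
s2 [0.6651 0.1119]
s3 [ 0.4224 -0.0813]
```

```bash
python3 -c "
from h import *
pin=np.array([.5222,-.0525])
w=[((.523,.0245,.160),down(20),3),((.523,.0245,.119),down(20),3)]
c=plan(w)
w=[]
for k in range(1,15):
    a=np.radians(89-7.4*k); w.append(((*(pin+.076*np.array([np.cos(a),np.sin(a)])),.119),down(20-5*k),1))
plan(w,c)"
```

```text
-> [0.5229 0.0246 0.1599] max 0.53
   [[-0.06,0.26,0.53,0.0,0.01,-0.01],[-0.07,0.26,0.52,0.0,0.0,-0.01],[-0.06,0.26,0.53,0.0,0.01,-0.02]]
-> [0.5229 0.0246 0.1189] max 0.28
   [[0.0,0.0,0.27,0.0,0.0,0.0],[0.0,0.0,0.28,0.0,0.0,0.0],[0.0,0.0,0.27,0.0,0.0,0.0]]
-> [0.5333 0.0226 0.1189] max 0.5
   [[-0.11,0.18,0.0,0.0,0.0,0.5]]
-> [0.5431 0.0205 0.1189] max 0.5
   [[-0.09,0.18,0.0,0.0,0.0,0.5]]
-> [0.5523 0.0176 0.1189] max 0.5
   [[-0.09,0.17,0.0,0.0,0.0,0.5]]
-> [0.5608 0.0128 0.1189] max 0.5
   [[-0.11,0.16,0.0,0.0,0.0,0.5]]
-> [0.5688 0.0073 0.1189] max 0.5
   [[-0.11,0.16,0.0,0.0,0.0,0.5]]
-> [0.5762 0.0006 0.1189] max 0.5
   [[-0.12,0.16,0.0,0.0,0.0,0.5]]
-> [ 0.5826 -0.0066  0.1189] max 0.5
   [[-0.12,0.15,0.0,0.0,0.0,0.5]]
-> [ 0.5881 -0.0148  0.1189] max 0.5
   [[-0.13,0.15,0.0,0.0,0.0,0.5]]
-> [ 0.5925 -0.0233  0.1189] max 0.5
   [[-0.13,0.14,0.0,0.0,0.0,0.5]]
-> [ 0.5957 -0.033   0.1189] max 0.5
   [[-0.15,0.14,0.0,0.0,0.0,0.5]]
-> [ 0.5978 -0.0423  0.1189] max 0.5
   [[-0.14,0.13,0.0,0.0,0.0,0.5]]
-> [ 0.5981 -0.0523  0.1189] max 0.5
   [[-0.16,0.12,0.0,0.0,0.0,0.5]]
-> [ 0.5976 -0.0623  0.1189] max 0.5
   [[-0.16,0.12,0.0,0.0,0.0,0.5]]
-> [ 0.5958 -0.0719  0.1189] max 0.5
   [[-0.16,0.11,0.0,0.0,0.0,0.5]]
```

>>> send_rows(
  increments=[
    [[-0.06,0.26,0.53,0,0,0],[-0.07,0.26,0.52,0,0,0],[-0.06,0.26,0.53,0,0,0],[0,0,0.27,0,0,0],[0,0,0.28,0,0,0],[0,0,0.27,0,0,0]],
  ],
)

```text
clock: 2.95
eef_pos: [0.5197, 0.029, 0.1191]
tool_rot: [0.573, 0.819, 0.0, 0.0]
ft_force: [-0.3, -0.1, 0.8]
grip_width: 0.0339
```

>>> send_rows(
  increments=[
    [[0,0,0,0,0,0],[0,0,0,0,0,0],[0,0,0,0,0,0]],
  ],
  grip=0.77,
)

```text
clock: 3.32
eef_pos: [0.5203, 0.029, 0.1201]
tool_rot: [0.573, 0.819, 0.0, 0.001]
ft_force: [-0.1, 0.3, 0.4]
grip_width: 0.0198
```

```bash
python3 -c "
from h import *
st();pin=np.array([.5222,-.0525])
w=[]
for k in range(1,15):
    a=np.radians(89-7.4*k); w.append(((*(pin+.076*np.array([np.cos(a),np.sin(a)])),.119),down(20-6.4*k),1))
plan(w)
snap('wrist','w2.png')" | grep '\[\['
```

```text
[[-0.21,0.2,0.02,0.01,0.0,0.64]]
   [[-0.08,0.18,0.0,0.0,0.0,0.64]]
   [[-0.09,0.17,0.0,0.0,0.0,0.64]]
   [[-0.09,0.18,0.0,0.0,0.0,0.64]]
   [[-0.1,0.17,0.0,0.0,0.0,0.64]]
   [[-0.09,0.17,0.0,0.0,0.0,0.64]]
   [[-0.1,0.17,0.0,0.0,0.0,0.64]]
   [[-0.11,0.16,0.0,0.0,0.0,0.64]]
   [[-0.1,0.17,0.0,0.0,0.0,0.64]]
   [[-0.11,0.16,0.0,0.0,0.0,0.64]]
   [[-0.11,0.16,0.0,0.0,0.0,0.64]]
   [[-0.12,0.16,0.0,0.0,0.0,0.64]]
   [[-0.11,0.16,0.0,0.0,0.0,0.64]]
   [[-0.12,0.16,0.0,0.0,0.0,0.64]]
```

View pics/w2.png

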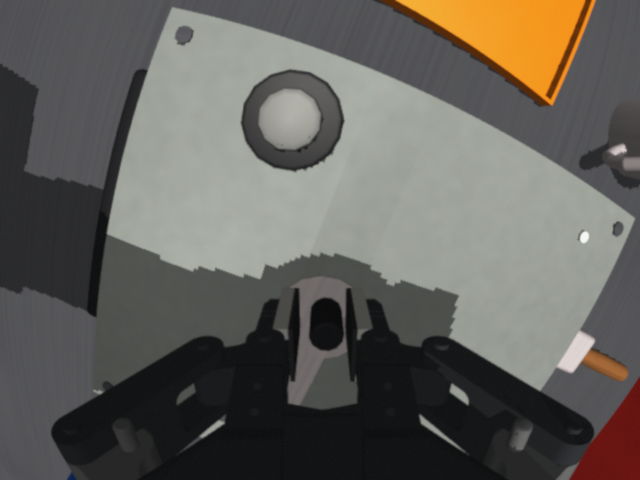

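```bash
python3 -c "
from h import *
st();o=get_obs();print(o['eef_pos'],o['tool_rot']);print(down(20).as_quat(),R.from_quat(o['tool_rot']).as_matrix())
plan([((.523,.0245,.119),down(20),1)])"
```

```text
t 3.38 p [0.5203 0.029  0.12  ] y az 20.0 z [ 0.001  0.    -1.   ] F [ 1.1 -0.2 -0.9] w 0.02 q [ 0.06  0.36 -0.15  1.06  0.    1.28]
[0.52026985 0.02900697 0.1200493 ] [5.73475164e-01 8.19222621e-01 4.63666734e-04 5.64151456e-04]
[0.57357644 0.81915204 0.         0.        ] [[-3.42251836e-01  9.39607131e-01  1.45613398e-03]
 [ 9.39608177e-01  3.42252042e-01  1.12638856e-04]
 [-3.92528557e-04  1.40674625e-03 -9.99998933e-01]]
-> [0.5229 0.0247 0.1191] max 0.1
   [[-0.1,0.02,0.02,0.01,0.0,0.0]]
```

The last measurements were taken before the arm had settled, so from now on I'll end each move with still rows. I'm re-measuring from the picture just taken at rest: button (290,119), screws (184,35) and (617,229), knob (326,310).

```bash
python3 -c "
from h import *
c=dict(np.load('/tmp/wrist.npz'))
for n,u,v,h in [('btn',290,119,.122),('knob',327,309,.1295),('s1',184,35,.1),('s2',617,229,.1)]: print(n,wray(c,u,v,h)[:2].round(4))
pin=np.array([.5200,-.0495])
w=[]
for k in range(1,15):
    a=np.radians(89-7.4*k); w.append(((*(pin+.076*np.array([np.cos(a),np.sin(a)])),.120),down(20-6.4*k),1))
plan(w)
" | grep -v '>'
```

```text
btn [0.4829 0.0983]
knob [0.519  0.0374]
s1 [0.4238 0.1201]
s2 [0.6615 0.1155]
   [[-0.14,0.18,0.0,0.01,0.0,0.64]]
   [[-0.08,0.18,0.0,0.0,0.0,0.64]]
   [[-0.09,0.17,0.0,0.0,0.0,0.64]]
   [[-0.09,0.18,0.0,0.0,0.0,0.64]]
   [[-0.1,0.17,0.0,0.0,0.0,0.64]]
   [[-0.09,0.17,0.0,0.0,0.0,0.64]]
   [[-0.1,0.17,0.0,0.0,0.0,0.64]]
   [[-0.11,0.16,0.0,0.0,0.0,0.64]]
   [[-0.1,0.17,0.0,0.0,0.0,0.64]]
   [[-0.11,0.16,0.0,0.0,0.0,0.64]]
   [[-0.11,0.16,0.0,0.0,0.0,0.64]]
   [[-0.12,0.16,0.0,0.0,0.0,0.64]]
   [[-0.11,0.16,0.0,0.0,0.0,0.64]]
   [[-0.12,0.16,0.0,0.0,0.0,0.64]]
```

>>> send_rows(
  increments=[
    [[-0.12,0.18,0,0,0,0.64],[-0.08,0.18,0,0,0,0.64],[-0.09,0.17,0,0,0,0.64],[-0.09,0.18,0,0,0,0.64],[-0.1,0.17,0,0,0,0.64],[-0.09,0.17,0,0,0,0.64],[-0.1,0.17,0,0,0,0.64],[0,0,0,0,0,0]],
  ],
)

```text
clock: 4.38
eef_pos: [0.5804, -0.0029, 0.1195]
tool_rot: [0.842, 0.539, 0.0, 0.0]
ft_force: [-0.7, 0.0, -0.6]
grip_width: 0.0194
```

>>> send_rows(
  increments=[
    [[-0.11,0.16,0,0,0,0.64],[-0.1,0.17,0,0,0,0.64],[-0.11,0.16,0,0,0,0.64],[-0.11,0.16,0,0,0,0.64],[-0.12,0.16,0,0,0,0.64],[-0.11,0.16,0,0,0,0.64],[-0.12,0.16,0,0,0,0.64],[0,0,0,0,0,0]],
  ],
)

```text
clock: 5.38
eef_pos: [0.5927, -0.068, 0.1195]
tool_rot: [0.984, 0.178, 0.0, 0.0]
ft_force: [-0.5, 0.0, -0.8]
grip_width: 0.0197
```

```bash
python3 -c "
from h import *
st();c=snap('wrist','w3.png')"
```

```text
t 5.38 p [ 0.5927 -0.068   0.1195] y az -69.5 z [ 0.  0. -1.] F [-0.5  0.  -0.8] w 0.0197 q [-0.11  0.5   0.07  1.14  0.    2.67]
```

View pics/w3.png

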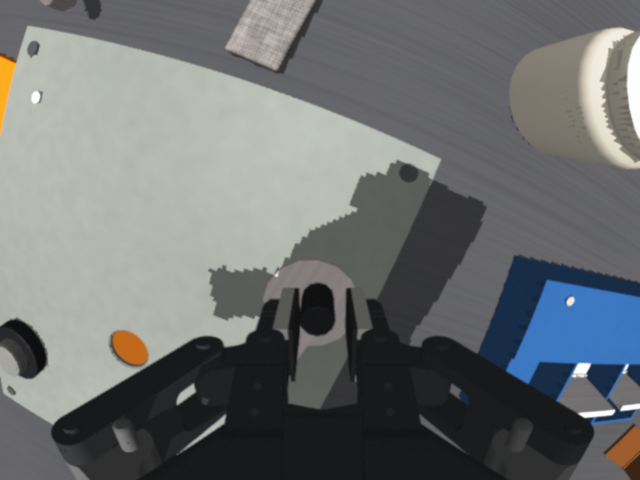

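The cover is open near its stop, and the window shows as an orange disc at (130,347). Next I'll go up and over to look at the rack.

```bash
python3 -c "
from h import *
c=dict(np.load('/tmp/wrist.npz'))
print('window',wray(c,130,347,.097).round(4))
st()
plan([((.590,-.068,.25),down(-69.5),4),((.53,-.33,.25),down(9.2),12)])
"
```

```text
window [0.5203 0.0201 0.097 ]
t 5.42 p [ 0.5928 -0.0677  0.1195] y az -69.4 z [ 0.  0. -1.] F [-0.7 -0.  -0.3] w 0.0194 q [-0.11  0.5   0.07  1.14  0.    2.67]
-> [ 0.5901 -0.0677  0.25  ] max 0.66
   [[-0.01,0.0,-0.65,0.0,0.0,0.0],[-0.02,-0.01,-0.65,0.0,0.0,0.0],[-0.01,0.0,-0.66,0.0,0.0,0.01],[-0.01,-0.01,-0.65,0.0,0.0,0.0]]
-> [ 0.5298 -0.3302  0.25  ] max 0.66
   [[-0.25,0.37,0.0,0.0,0.0,-0.66],[-0.29,0.35,0.0,0.0,0.0,-0.65],[-0.32,0.31,0.0,0.0,0.0,-0.66],[-0.36,0.27,0.0,0.0,0.0,-0.65],[-0.39,0.22,0.0,0.0,0.0,-0.66],[-0.41,0.19,0.0,0.0,0.0,-0.66],[-0.42,0.13,0.0,0.0,0.0,-0.65],[-0.44,0.08,0.0,0.0,0.0,-0.66]]
   [[-0.45,0.03,0.0,0.0,0.0,-0.65],[-0.45,-0.02,0.0,0.0,0.0,-0.66],[-0.44,-0.07,0.0,0.0,0.0,-0.66],[-0.44,-0.12,0.0,0.0,0.0,-0.65]]
```

>>> send_rows(
  increments=[
    [[0,0,-0.65,0,0,0],[0,0,-0.65,0,0,0],[0,0,-0.65,0,0,0],[0,0,-0.65,0,0,0],[-0.25,0.37,0,0,0,-0.66],[-0.29,0.35,0,0,0,-0.65],[-0.32,0.31,0,0,0,-0.66],[-0.36,0.27,0,0,0,-0.65]],
  ],
)

```text
clock: 6.42
eef_pos: [0.5728, -0.1554, 0.2495]
tool_rot: [0.917, 0.399, 0.0, -0.0]
ft_force: [-0.0, -1.0, 0.1]
grip_width: 0.0193
```

>>> send_rows(
  increments=[
    [[-0.39,0.22,0,0,0,-0.66],[-0.41,0.19,0,0,0,-0.66],[-0.42,0.13,0,0,0,-0.65],[-0.44,0.08,0,0,0,-0.66],[-0.45,0.03,0,0,0,-0.65],[-0.45,-0.02,0,0,0,-0.66],[-0.44,-0.07,0,0,0,-0.66],[-0.44,-0.12,0,0,0,-0.65]],
  ],
)

```text
clock: 7.42
eef_pos: [0.5325, -0.3303, 0.2494]
tool_rot: [0.646, 0.763, 0.0, -0.0]
ft_force: [0.3, 0.1, 0.1]
grip_width: 0.0195
```

>>> send_rows(
  increments=[
    [[0,0,0,0,0,0],[0,0,0,0,0,0],[0,0,0,0,0,0]],
  ],
  grip=0.5,
)

```text
clock: 7.8
eef_pos: [0.5328, -0.3292, 0.2494]
tool_rot: [0.648, 0.761, 0.0, -0.0]
ft_force: [-0.6, 0.3, 0.1]
grip_width: 0.0424
```

```bash
python3 -c "
from h import *
st();c=snap('wrist','w4.png');snap('scene','s1.png')"
```

```text
t 7.8 p [ 0.5328 -0.3292  0.2494] y az 9.2 z [ 0.  0. -1.] F [-0.6  0.3  0.1] w 0.0424 q [-0.55  0.5   0.41  1.48  0.    0.86]
```

View pics/w4.png

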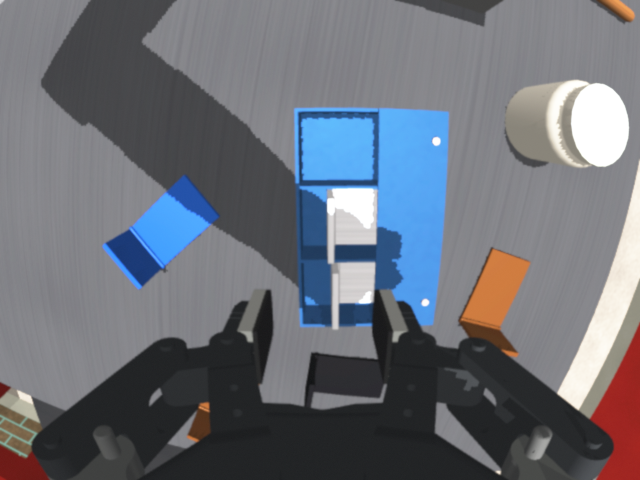

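View pics/s1.png

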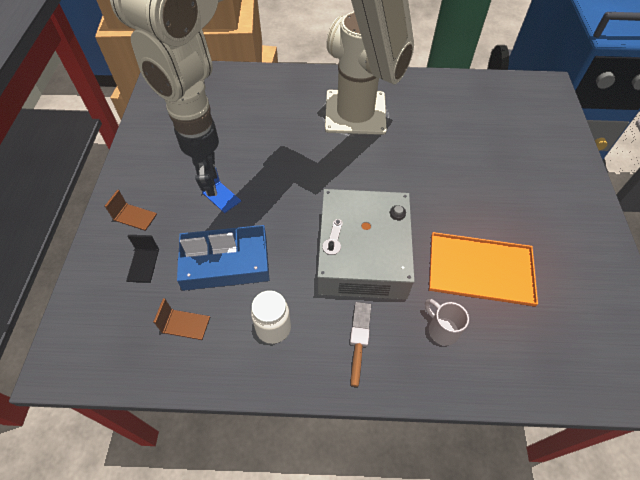

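The cover is open, with its knob at (331,246) in the scene view. The two leg tops show in the wrist view at about (332,225) and (336,295). I'll extract them at finer scale.

```bash
python3 -c "
from h import *
c=dict(np.load('/tmp/wrist.npz'))
a=cv2.resize(c['color'][100:335,285:460],None,fx=3.2,fy=3.2,interpolation=cv2.INTER_CUBIC)[:,:,::-1]
cv2.imwrite('pics/z3.png',a[:600])"
```

```text
(no output)
```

View pics/z3.png

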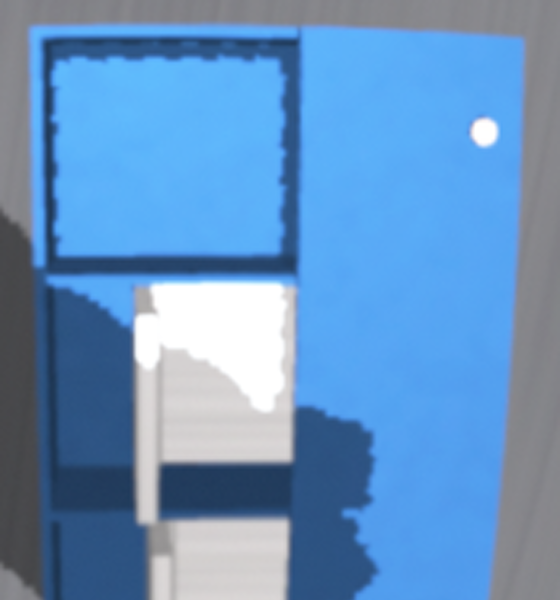

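```bash
python3 -c "
from h import *
c=dict(np.load('/tmp/wrist.npz'))
f=lambda a,b,h:wray(c,285+a/3.2,100+b/3.2,h)[:2]
FL=f(30,28,.048);RL=f(525,38,.051);SL=f(300,28,.051)
print('rack FL,RL,shelfL',FL,RL,SL,np.linalg.norm(RL-FL))
FR=wray(c,300,327,.048)[:2];print('FR',FR,np.linalg.norm(FR-FL))
d=FL-FR;yaw=np.arctan2(-d[0],d[1]);print('yaw',np.degrees(yaw))
M=np.array([[np.cos(yaw),-np.sin(yaw)],[np.sin(yaw),np.cos(yaw)]])
O=(FL+FR)/2+M@[.07,0];print('O',O)
L=lambda p:(M.T@(p-O)*1000).round(1)
for n,p in [('2fl',f(137,315,.068)),('2bl',f(159,315,.068)),('2fr',f(137,523,.068)),('2br',f(159,523,.068)),('3fl',f(152,553,.068)),('3bl',f(172,553,.068)),('3fr',wray(c,332,328,.068)[:2]),('SL',SL),('RL',RL)]: print(n,p.round(4),L(p))
"
```

```text
rack FL,RL,shelfL [ 0.4927103  -0.24046421] [ 0.63146763 -0.21672202] [ 0.56658402 -0.22804849] 0.14077389009077704
FR [ 0.52887274 -0.45371023] 0.21629051825899756
yaw 9.624701642787658
O [ 0.5798062  -0.33538365]
2fl [ 0.5345 -0.3132] [-41.   29.5]
2bl [ 0.5403 -0.3122] [-35.   29.4]
2fr [ 0.5442 -0.3721] [-41.2 -30.2]
2br [ 0.5504 -0.3711] [-35.  -30.3]
3fl [ 0.55   -0.3804] [-36.9 -39.4]
3bl [ 0.5556 -0.3795] [-31.2 -39.5]
3fr [ 0.5594 -0.438 ] [-37.3 -97.8]
SL [ 0.5666 -0.228 ] [  4.9 108. ]
RL [ 0.6315 -0.2167] [ 70.8 108.4]
```

Excellent consistency: the rack measures 216×140.8 mm with yaw 9.6°, and the leg is 6.0×59.7 mm. Descending onto offcut 2's leg.

```bash
python3 -c "
from h import *
st()
plan([((.5424,-.3422,.13),down(9.6),6),((.5424,-.3422,.049),down(9.6),5)])
"
```

```text
t 7.9 p [ 0.5327 -0.3293  0.2495] y az 9.2 z [ 0.  0. -1.] F [-0.8 -0.8 -0.6] w 0.0424 q [-0.55  0.5   0.41  1.48  0.    0.86]
-> [ 0.5425 -0.3424  0.13  ] max 0.4
   [[-0.05,0.02,0.4,0.0,0.0,-0.01],[-0.05,0.03,0.4,0.0,0.0,0.0],[-0.04,0.02,0.39,0.0,0.0,-0.01],[-0.05,0.03,0.4,0.0,0.0,-0.01],[-0.05,0.02,0.4,0.0,0.0,0.0],[-0.05,0.03,0.4,0.0,0.0,-0.01]]
-> [ 0.5425 -0.3424  0.049 ] max 0.33
   [[0.0,0.0,0.32,0.0,0.0,0.0],[0.0,0.0,0.33,0.0,0.0,0.0],[0.0,0.0,0.32,0.0,0.0,0.0],[0.0,0.0,0.33,0.0,0.0,0.0],[0.0,0.0,0.32,0.0,0.0,0.0]]
```

>>> send_rows(
  increments=[
    [[-0.05,0.02,0.4,0,0,-0.01],[-0.05,0.03,0.4,0,0,0],[-0.04,0.02,0.39,0,0,-0.01],[-0.05,0.03,0.4,0,0,-0.01],[-0.05,0.02,0.4,0,0,0],[-0.05,0.03,0.4,0,0,-0.01],[0,0,0,0,0,0],[0,0,0,0,0,0]],
  ],
  grip=0.75,
)

```text
clock: 8.9
eef_pos: [0.5426, -0.3433, 0.1307]
tool_rot: [0.646, 0.763, 0.0, 0.0]
ft_force: [0.0, -0.4, 0.5]
grip_width: 0.0211
```

```bash
python3 -c "
from h import *
st();snap('wrist','w5.png')
plan([((.5424,-.3422,.049),down(9.6),5)])
"
```

```text
t 8.9 p [ 0.5426 -0.3433  0.1307] y az 9.5 z [ 0.001 -0.001 -1.   ] F [ 0.  -0.4  0.5] w 0.0211 q [-0.56  0.58  0.23  1.22  0.    0.84]
-> [ 0.5421 -0.3421  0.0491] max 0.33
   [[0.01,0.0,0.33,0.0,0.0,0.0],[0.0,0.0,0.33,0.0,0.0,0.0],[0.01,0.0,0.32,0.0,0.0,0.0],[0.0,0.0,0.33,0.01,0.01,-0.01],[0.01,-0.01,0.33,0.0,0.0,0.0]]
```

View pics/w5.png

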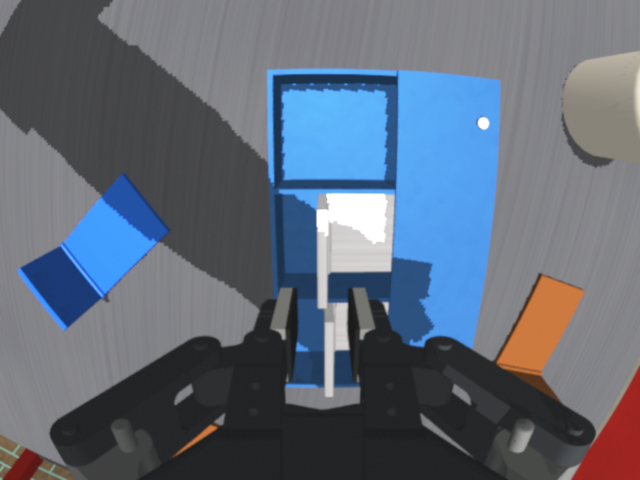

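The leg of offcut 2 (column 322) is centred between the fingers (287 to 355). Going down and closing.

>>> send_rows(
  increments=[
    [[0.01,0,0.33,0,0,0],[0,0,0.33,0,0,0],[0.01,0,0.32,0,0,0],[0,0,0.33,0,0,0],[0.01,0,0.33,0,0,0],[0,0,0,0,0,0],[0,0,0,0,0,0]],
  ],
)

```text
clock: 9.82
eef_pos: [0.5422, -0.3421, 0.0481]
tool_rot: [0.646, 0.763, 0.0, 0.0]
ft_force: [0.8, 0.1, 0.4]
grip_width: 0.0213
```

>>> send_rows(
  increments=[
    [[0,0,0,0,0,0],[0,0,0,0,0,0],[0,0,0,0,0,0],[0,0,0,0,0,0],[0,0,0,0,0,0]],
  ],
  grip=1.0,
)

```text
clock: 10.45
eef_pos: [0.5425, -0.3423, 0.0489]
tool_rot: [0.646, 0.763, 0.0, 0.001]
ft_force: [-0.3, 0.3, 5.3]
grip_width: 0.0047
```

```bash
python3 -c "
from h import *
st()
# rack frame transform of offcut: planar motion; pivot rear bottom edge
yaw=np.radians(9.6);ex=np.array([np.cos(yaw),np.sin(yaw),0]);ez=np.array([0,0,1.]);ey=np.cross(ez,ex)
o=get_obs();p0=o['eef_pos'];O=np.array([.5798,-.3354,0])
leg=ex@(p0-O);print('leg own x',leg)
rear=O+ex*(leg+.097)+ey*(ey@(p0-O))+ez*.003
def pose(phi,shift): # shift vector world of rear edge
    r=R.from_rotvec(ey*phi)
    return rear+shift+r.apply(p0-rear), r*R.from_quat(o['tool_rot'])
for s in (.5,): print(pose(s,0*ex)[0],R.from_rotvec(ey*s).apply(ez))
"
```

```text
t 10.45 p [ 0.5425 -0.3423  0.0489] y az 9.5 z [ 0.002 -0.001 -1.   ] F [-0.3  0.3  5.3] w 0.0047 q [-0.56  0.65  0.12  1.05 -0.    0.84]
leg own x -0.03790630862027877
[ 0.5759365  -0.33668911  0.08978862] [0.47271168 0.0799532  0.87758256]
```

Gripped (opening 4.7 mm on the 6 mm leg). Now plan tilting 0.5 rad about the rear bottom edge while easing 15 mm forward, then drawing along the slope and lifting.

```bash
cat >> h.py <<'E'
def tilt(yawdeg,rows_t=6,phi=.5,fwd=.015,draw=.11,rows_d=6,lift=.07,rows_l=4):
    yaw=np.radians(yawdeg);ex=np.array([np.cos(yaw),np.sin(yaw),0]);ez=np.array([0,0,1.]);ey=np.cross(ez,ex)
    o=get_obs();p0=o['eef_pos'];q0=R.from_quat(o['tool_rot'])
    rear=p0+ex*.097;rear[2]=.003
    w=[]
    for k in range(1,rows_t+1):
        a=phi*k/rows_t;r=R.from_rotvec(ey*a);w.append((rear-ex*fwd*k/rows_t+ez*.002+r.apply(p0-rear),r*q0,1))
    P,Q,_=w[-1];s=-ex*np.cos(phi)+ez*np.sin(phi)
    w.append((P+s*draw,Q,rows_d));w.append((P+s*draw+ez*lift,Q,rows_l))
    return plan(w)
E
python3 -c "
from h import *
tilt(9.6)"
```

```text
-> [ 0.544  -0.3421  0.0589] max 0.48
   [[0.0,0.03,-0.2,0.48,0.0,0.0]]
-> [ 0.5466 -0.3416  0.0662] max 0.47
   [[0.0,0.04,-0.15,0.47,0.0,0.0]]
-> [ 0.5492 -0.3412  0.0734] max 0.48
   [[0.0,0.03,-0.15,0.48,0.0,0.0]]
-> [ 0.553  -0.3405  0.0801] max 0.48
   [[0.0,0.04,-0.15,0.48,0.0,0.0]]
-> [ 0.5566 -0.3399  0.0863] max 0.48
   [[0.0,0.03,-0.14,0.48,0.0,0.0]]
-> [ 0.5612 -0.3391  0.0919] max 0.47
   [[0.0,0.04,-0.14,0.47,-0.01,0.0]]
-> [ 0.4659 -0.3555  0.1444] max 0.37
   [[0.0,-0.37,0.0,0.0,0.0,0.0],[0.0,-0.36,0.0,0.0,0.0,0.0],[0.0,-0.37,0.0,0.0,0.0,0.0],[0.0,-0.37,0.0,0.0,0.0,0.0],[0.0,-0.36,0.0,0.0,0.0,0.0],[-0.01,-0.37,0.0,0.0,0.0,0.0]]
-> [ 0.4658 -0.3553  0.2144] max 0.31
   [[0.0,-0.17,-0.31,0.0,0.0,0.0],[0.0,-0.16,-0.31,0.0,0.0,0.0],[0.0,-0.17,-0.3,0.0,0.0,0.0],[0.0,-0.17,-0.31,0.0,0.0,0.0]]
```

>>> send_rows(
  increments=[
    [[0,0.03,-0.2,0.48,0,0],[0,0.04,-0.15,0.48,0,0],[0,0.03,-0.15,0.48,0,0],[0,0.04,-0.15,0.48,0,0],[0,0.03,-0.14,0.48,0,0],[0,0.04,-0.14,0.47,0,0],[0,0,0,0,0,0],[0,0,0,0,0,0]],
  ],
)

```text
clock: 11.45
eef_pos: [0.5605, -0.3385, 0.0898]
tool_rot: [0.626, 0.74, -0.189, -0.161]
ft_force: [-0.8, 0.2, 0.3]
grip_width: 0.0049
```

```bash
python3 -c "
from h import *
st();snap('scene','s2.png');a=cv2.imread('pics/s2.png')[140:310,100:330];cv2.imwrite('pics/s2z.png',cv2.resize(a,None,fx=3,fy=3))"
```

```text
t 11.45 p [ 0.5605 -0.3385  0.0898] y az 9.6 z [-0.475 -0.079 -0.877] F [-0.8  0.2  0.3] w 0.0049 q [-0.42  1.03  0.87  1.84 -0.27  1.04]
```

View pics/s2z.png

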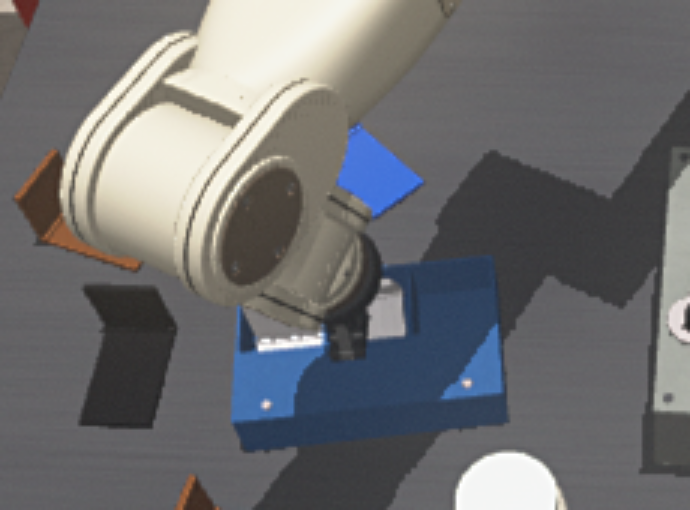

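Tilted with low forces, and the arm reached the pose. Drawing out along the slope and lifting.

>>> send_rows(
  increments=[
    [[0,-0.37,0,0,0,0],[0,-0.36,0,0,0,0],[0,-0.37,0,0,0,0],[0,-0.37,0,0,0,0],[0,-0.36,0,0,0,0],[0,-0.37,0,0,0,0],[0,0,0,0,0,0]],
  ],
)

```text
clock: 12.38
eef_pos: [0.4647, -0.3549, 0.1441]
tool_rot: [0.627, 0.739, -0.189, -0.16]
ft_force: [0.7, -0.1, -1.6]
grip_width: 0.005
```

>>> send_rows(
  increments=[
    [[0,-0.17,-0.31,0,0,0],[0,-0.16,-0.31,0,0,0],[0,-0.17,-0.3,0,0,0],[0,-0.17,-0.31,0,0,0],[0,-0.17,-0.31,0,0,0],[0,-0.17,-0.31,0,0,0],[0,0,0,0,0,0],[0,0,0,0,0,0]],
  ],
)

```text
clock: 13.38
eef_pos: [0.4659, -0.3543, 0.2476]
tool_rot: [0.626, 0.74, -0.189, -0.161]
ft_force: [0.8, 0.4, -2.5]
grip_width: 0.0052
```

```bash
python3 -c "
from h import *
st();snap('scene','s3.png')
c=camera('wrist');cv2.imwrite('pics/w6.png',c['color'][:,:,::-1])"
```

```text
t 13.38 p [ 0.4659 -0.3543  0.2476] y az 9.6 z [-0.474 -0.079 -0.877] F [ 0.8  0.4 -2.5] w 0.0052 q [-0.5   0.76  0.74  1.96 -0.3   0.97]
```

View pics/s3.png

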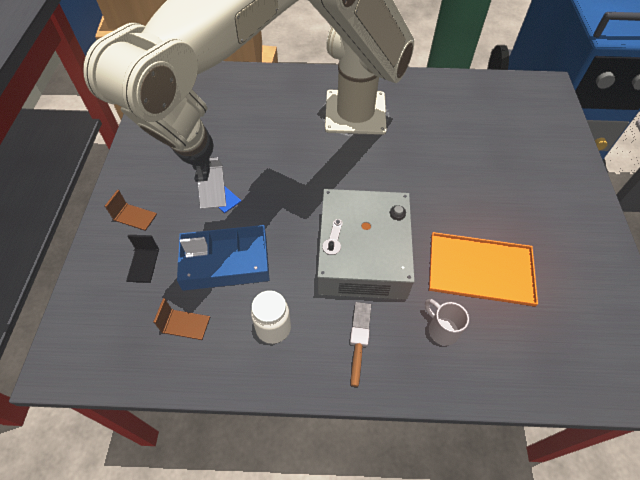

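View pics/w6.png

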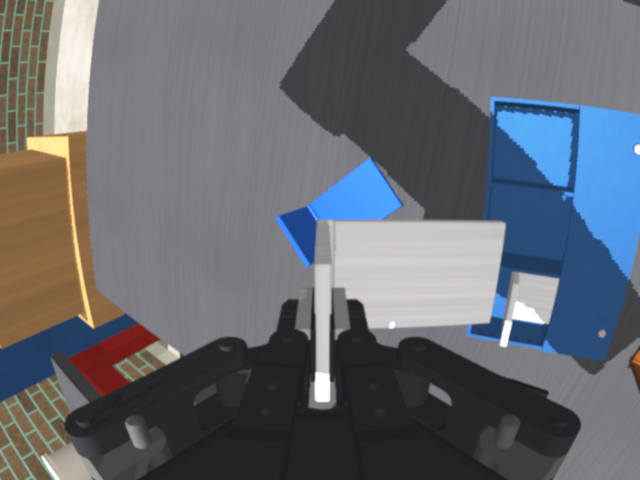

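Offcut 2 is held cleanly, with its wide leg at (330–500, 225–320) in the wrist view. Carrying it over the tester.

```bash
python3 -c "
from h import *
st()
plan([((.4735,.017,.25),down(0),12),((.4735,.017,.155),down(0),4)])
"
```

```text
t 13.47 p [ 0.4655 -0.3543  0.2476] y az 9.6 z [-0.475 -0.078 -0.876] F [-0.4  0.  -1.4] w 0.0048 q [-0.5   0.76  0.74  1.96 -0.3   0.97]
-> [0.4735 0.0168 0.2501] max 0.62
   [[0.61,0.1,-0.06,-0.24,0.02,0.08],[0.61,0.09,-0.05,-0.24,0.02,0.08],[0.61,0.09,-0.05,-0.24,0.02,0.07],[0.61,0.08,-0.04,-0.24,0.02,0.08],[0.62,0.08,-0.03,-0.24,0.02,0.08],[0.61,0.06,-0.03,-0.24,0.02,0.08],[0.62,0.06,-0.03,-0.24,0.01,0.07],[0.61,0.06,-0.02,-0.24,0.02,0.08]]
   [[0.62,0.04,-0.02,-0.23,0.02,0.08],[0.62,0.04,-0.01,-0.24,0.02,0.08],[0.61,0.03,-0.01,-0.24,0.02,0.08],[0.62,0.02,-0.01,-0.24,0.02,0.07]]
-> [0.4735 0.0168 0.1551] max 0.48
   [[0.0,0.0,0.48,0.0,0.0,0.0],[0.0,0.0,0.47,0.0,0.0,0.0],[0.0,0.0,0.48,0.0,0.0,0.0],[0.0,0.0,0.47,0.0,0.0,0.0]]
```

>>> send_rows(
  increments=[
    [[0.61,0.1,-0.06,-0.24,0.02,0.08],[0.61,0.09,-0.05,-0.24,0.02,0.08],[0.61,0.09,-0.05,-0.24,0.02,0.07],[0.61,0.08,-0.04,-0.24,0.02,0.08],[0.62,0.08,-0.03,-0.24,0.02,0.08],[0.61,0.06,-0.03,-0.24,0.02,0.08],[0.62,0.06,-0.03,-0.24,0.01,0.07],[0.61,0.06,-0.02,-0.24,0.02,0.08]],
  ],
)

```text
clock: 14.48
eef_pos: [0.4705, -0.1061, 0.2496]
tool_rot: [0.685, 0.724, -0.063, -0.053]
ft_force: [-0.0, 0.5, -1.4]
grip_width: 0.0048
```

>>> send_rows(
  increments=[
    [[0.62,0.04,-0.02,-0.23,0.02,0.08],[0.62,0.04,-0.01,-0.24,0.02,0.08],[0.61,0.03,-0.01,-0.24,0.02,0.08],[0.62,0.02,-0.01,-0.24,0.02,0.07],[0,0,0.3,0,0,0],[0,0,0.3,0,0,0],[0,0,0,0,0,0],[0,0,0,0,0,0]],
  ],
)

```text
clock: 15.48
eef_pos: [0.4736, 0.0164, 0.2211]
tool_rot: [0.707, 0.707, -0.0, 0.001]
ft_force: [0.5, -0.5, -1.3]
grip_width: 0.005
```

```bash
python3 -c "
from h import *
st()
plan([((.4735,.017,.150),down(0),5)])
c=snap('wrist','w7.png')"
```

```text
t 15.47 p [0.4736 0.0164 0.2211] y az 0.0 z [ 0.001 -0.002 -1.   ] F [ 0.5 -0.5 -1.3] w 0.005 q [ 0.04  0.2  -0.1   1.27 -0.    1.61]
-> [0.4737 0.0168 0.1501] max 0.29
   [[0.0,0.0,0.28,0.0,0.0,0.0],[0.01,0.0,0.29,0.0,0.0,0.0],[0.0,0.0,0.28,0.0,0.01,0.0],[0.0,0.0,0.29,0.0,0.0,0.0],[0.0,0.0,0.28,0.01,0.0,0.0]]
```

View pics/w7.png

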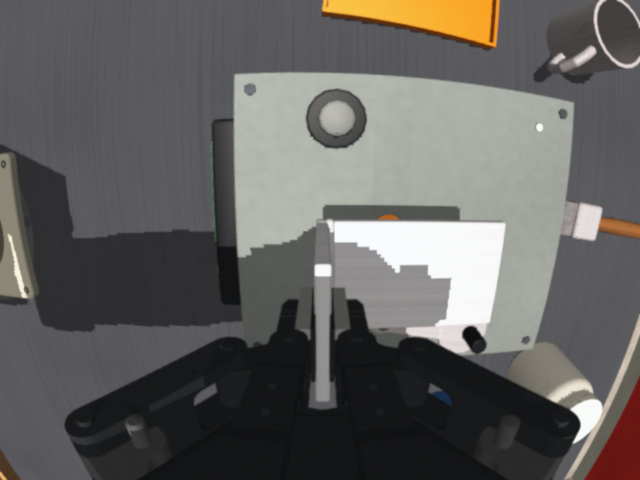

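The plate at (335–505, 222–325) is over the window, and the shadow is aligned. Lowering.

>>> send_rows(
  increments=[
    [[0,0,0.28,0,0,0],[0,0,0.29,0,0,0],[0,0,0.28,0,0,0],[0,0,0.29,0,0,0],[0,0,0.28,0,0,0],[0,0,0.03,0,0,0],[0,0,0.03,0,0,0],[0,0,0,0,0,0]],
  ],
)

```text
clock: 16.52
eef_pos: [0.4742, 0.0164, 0.1474]
tool_rot: [0.707, 0.707, 0.0, 0.001]
ft_force: [-0.2, -0.2, -1.7]
grip_width: 0.005
```

>>> send_rows(
  increments=[
    [[0,0,0.02,0,0,0],[0,0,0,0,0,0]],
  ],
)

```text
clock: 16.77
eef_pos: [0.474, 0.0164, 0.1462]
tool_rot: [0.707, 0.707, 0.0, 0.001]
ft_force: [0.2, -0.4, -1.6]
grip_width: 0.0051
```

>>> send_rows(
  increments=[
    [[0,0,0.02,0,0,0],[0,0,0,0,0,0]],
  ],
)

```text
clock: 17.02
eef_pos: [0.474, 0.0164, 0.1458]
tool_rot: [0.707, 0.707, 0.0, 0.001]
ft_force: [-1.8, 0.4, 5.5]
grip_width: 0.0052
```

>>> send_rows(
  increments=[
    [[0,0,0.02,0,0,0],[0,0,0,0,0,0]],
  ],
)

```text
clock: 17.27
eef_pos: [0.474, 0.0164, 0.1458]
tool_rot: [0.707, 0.707, 0.001, 0.002]
ft_force: [-4.2, 0.1, 11.8]
grip_width: 0.005
```

Contact made. Releasing, then backing up.

>>> send_rows(
  increments=[
    [[0,0,-0.03,0,0,0],[0,0,0,0,0,0],[0,0,0,0,0,0]],
  ],
  grip=0.72,
)

```text
clock: 17.65
eef_pos: [0.4738, 0.0164, 0.1452]
tool_rot: [0.707, 0.707, -0.0, 0.001]
ft_force: [-0.9, 0.2, 0.4]
grip_width: 0.0238
```

>>> send_rows(
  increments=[
    [[0,0,-0.3,0,0,0],[0,0,-0.5,0,0,0],[0,0,-0.6,0,0,0],[0,0,-0.5,0,0,0],[0,0,0,0,0,0],[0,0,0,0,0,0]],
  ],
)

```text
clock: 18.4
eef_pos: [0.4732, 0.0165, 0.2395]
tool_rot: [0.707, 0.707, -0.001, 0.0]
ft_force: [-0.2, 0.1, -0.8]
grip_width: 0.0239
```

```bash
python3 -c "
from h import *
st()
plan([((.483,.098,.21),down(0),5)])
c=snap('wrist','w8.png')"
```

```text
t 18.4 p [0.4732 0.0165 0.2395] y az 0.0 z [-0.    -0.001 -1.   ] F [-0.2  0.1 -0.8] w 0.0239 q [ 0.04  0.19 -0.06  1.32 -0.    1.61]
-> [0.4832 0.098  0.2099] max 0.33
   [[0.33,0.04,0.12,0.0,0.0,0.0],[0.32,0.04,0.11,0.0,0.0,0.0],[0.33,0.04,0.12,0.0,0.01,0.0],[0.32,0.04,0.12,0.0,0.0,0.0],[0.33,0.04,0.12,0.0,0.0,0.0]]
```

View pics/w8.png

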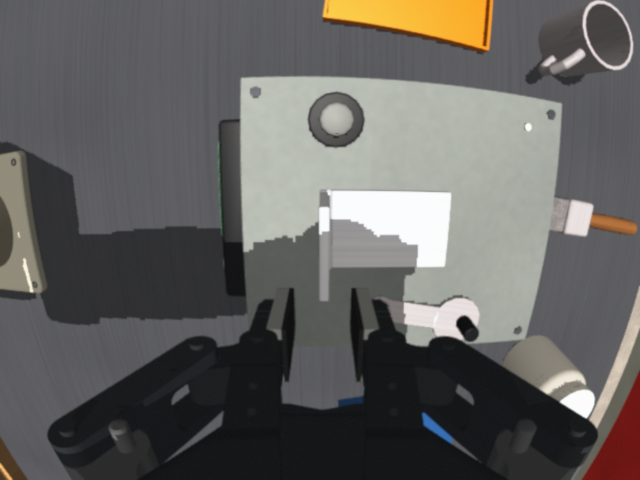

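```bash
python3 -c "
from h import *
c=dict(np.load('/tmp/wrist.npz'))
o=get_obs()
for u,v,h in [(450,192,.106),(446,268,.106),(331,190,.106),(320,208,.165),(325,300,.165),(337,119,.122)]: print(u,v,wray(c,u,v,h)[:2].round(4))
"
```

```text
450 192 [0.569 0.047]
446 268 [ 0.5716 -0.0145]
331 190 [0.4787 0.0469]
320 208 [0.4712 0.0459]
325 300 [ 0.4742 -0.0123]
337 119 [0.4822 0.098 ]
```

Offcut 2 lies centred, with its centre about (0.520,0.016) against the window at (0.5205,0.020). Now pressing the button.

>>> send_rows(
  increments=[
    [[0.33,0.04,0.12,0,0,0],[0.32,0.04,0.11,0,0,0],[0.33,0.04,0.12,0,0,0],[0.32,0.04,0.12,0,0,0],[0.33,0.04,0.12,0,0,0],[0,0,0,0,0,0],[0,0,0,0,0,0]],
  ],
  grip=1.0,
)

```text
clock: 19.32
eef_pos: [0.4837, 0.098, 0.211]
tool_rot: [0.707, 0.707, -0.0, 0.001]
ft_force: [-0.4, -0.6, 0.7]
grip_width: 0.0002
```

>>> send_rows(
  increments=[
    [[0,0,0.5,0,0,0],[0,0,0.5,0,0,0],[0,0,0.4,0,0,0],[0,0,0.1,0,0,0],[0,0,0,0,0,0],[0,0,0,0,0,0]],
  ],
)

```text
clock: 20.08
eef_pos: [0.4846, 0.0979, 0.137]
tool_rot: [0.707, 0.707, 0.001, 0.002]
ft_force: [1.0, 0.2, 0.0]
grip_width: 0.0002
```

>>> send_rows(
  increments=[
    [[-0.0,-0.03,0.08,0,0,0],[0,0,0.08,0,0,0],[0,0,0.06,0,0,0],[0,0,0.06,0,0,0],[0,0,0,0,0,0],[0,0,0,0,0,0],[0,0,0,0,0,0],[0,0,0,0,0,0]],
  ],
)

```text
clock: 21.08
eef_pos: [0.4826, 0.098, 0.1239]
tool_rot: [0.707, 0.707, 0.001, 0.001]
ft_force: [-3.7, -0.4, 14.3]
grip_width: -0.0001
```

```bash
python3 -c "
from h import *
st();c=snap('wrist','w9.png')"
```

```text
t 21.07 p [0.4826 0.098  0.1239] y az 0.0 z [ 0.003 -0.001 -1.   ] F [-3.7 -0.4 14.3] w -0.0001 q [ 0.2   0.31 -0.22  1.04 -0.    1.77]
```

View pics/w9.png

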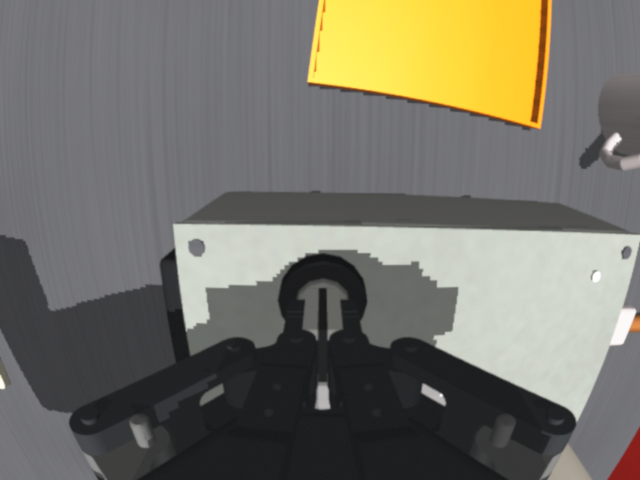

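The button bottomed out, at 14 N with TCP at 0.1239 and held for over 0.4 s. Retreating and regrasping offcut 2.

>>> send_rows(
  increments=[
    [[0,0,-0.4,0,0,0],[0,0,-0.7,0,0,0],[0,0,-0.7,0,0,0],[-0.4,-0.04,0,0,0,0],[-0.41,-0.04,0,0,0,0],[-0.41,-0.05,0,0,0,0],[-0.41,-0.05,0,0,0,0],[0,0,0,0,0,0]],
  ],
)

```text
clock: 22.12
eef_pos: [0.4728, 0.0156, 0.2116]
tool_rot: [0.708, 0.707, -0.0, 0.001]
ft_force: [0.5, 1.3, -0.2]
grip_width: 0.0
```

>>> send_rows(
  increments=[
    [[0,0,0,0,0,0],[0,0,0,0,0,0],[0,0,0,0,0,0]],
  ],
  grip=0.7,
)

```text
clock: 22.5
eef_pos: [0.4733, 0.017, 0.2119]
tool_rot: [0.707, 0.708, -0.0, 0.001]
ft_force: [-0.4, 0.4, 0.4]
grip_width: 0.0259
```

```bash
python3 -c "
from h import *
st();plan([((.474,.0165,.147),down(0),4)])
c=snap('wrist','w10.png')"
```

```text
t 22.5 p [0.4733 0.017  0.2119] y az 0.1 z [ 0.001 -0.001 -1.   ] F [-0.4  0.4  0.4] w 0.0259 q [ 0.04  0.2  -0.12  1.25 -0.    1.61]
-> [0.4738 0.0165 0.1469] max 0.33
   [[0.0,0.0,0.32,0.0,0.0,0.0],[0.0,0.01,0.33,0.0,0.0,0.0],[-0.01,0.0,0.32,0.01,0.01,0.01],[0.0,0.0,0.33,0.0,0.0,0.0]]
```

View pics/w10.png

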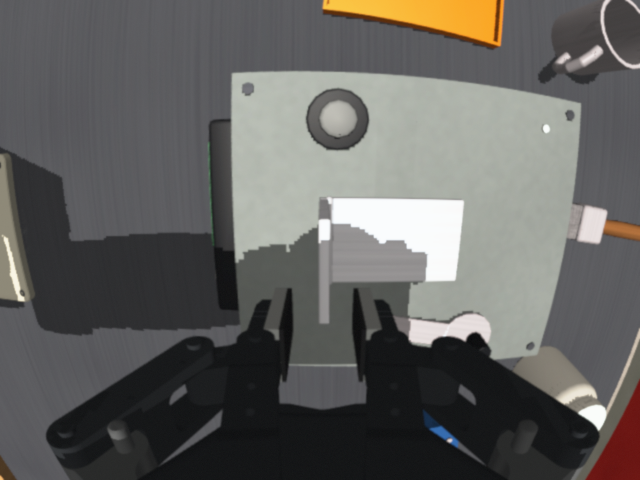

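The offcut is unmoved: its leg at column 324 sits between the fingers at 290 and 357. Descending and gripping.

>>> send_rows(
  increments=[
    [[0,0,0.32,0,0,0],[0,0.01,0.33,0,0,0],[0,0,0.32,0,0,0],[0,0,0.33,0,0,0],[0,0,0,0,0,0]],
  ],
)

```text
clock: 23.18
eef_pos: [0.4727, 0.0166, 0.1459]
tool_rot: [0.707, 0.707, -0.001, -0.0]
ft_force: [0.0, -0.2, 0.3]
grip_width: 0.0257
```

>>> send_rows(
  increments=[
    [[0,0,0,0,0,0],[0,0,0,0,0,0],[0,0,0,0,0,0],[0,0,0,0,0,0]],
  ],
  grip=1.0,
)

```text
clock: 23.68
eef_pos: [0.4744, 0.0165, 0.1478]
tool_rot: [0.707, 0.707, 0.001, 0.001]
ft_force: [-0.7, 0.7, 3.6]
grip_width: 0.005
```

>>> send_rows(
  increments=[
    [[0,0,-0.2,0,0,0],[0,0,-0.5,0,0,0],[0,0,-0.5,0,0,0],[0,0,-0.4,0,0,0],[0,0,0,0,0,0],[0,0,0,0,0,0]],
  ],
)

```text
clock: 24.42
eef_pos: [0.4731, 0.0164, 0.2262]
tool_rot: [0.707, 0.707, -0.001, 0.0]
ft_force: [-0.7, 0.2, -2.0]
grip_width: 0.0047
```

```bash
python3 -c "
from h import *
st()
t=np.array([.5747,.3215]);y=np.radians(-7.3);M=np.array([[np.cos(y),-np.sin(y)],[np.sin(y),np.cos(y)]])
for oy in (.045,-.045):
    c=t+M@[-0.012,oy];g=t+M@[-.059,oy];print(oy,c,g,np.hypot(*g))
g=t+M@[-.059,.045]
plan([((*g,.225),down(-7.3),11)])
"
```

```text
t 24.43 p [0.4731 0.0164 0.2262] y az 0.0 z [-0.    -0.001 -1.   ] F [-0.7  0.2 -2. ] w 0.0047 q [ 0.04  0.19 -0.09  1.29 -0.    1.61]
0.045 [0.56851517 0.36766003] [0.52189614 0.37363206] 0.6418539503945379
-0.045 [0.55707936 0.27838953] [0.51046032 0.28436156] 0.5843211760179614
-> [0.5218 0.3735 0.2249] max 0.66
   [[0.65,0.09,0.0,0.0,0.0,0.07],[0.65,0.08,0.0,0.0,0.0,0.06],[0.65,0.07,0.0,0.0,0.0,0.07],[0.65,0.07,0.0,0.0,0.0,0.07],[0.66,0.06,0.01,0.0,0.0,0.06],[0.65,0.05,0.0,0.0,0.0,0.07],[0.65,0.04,0.0,0.0,0.01,0.07],[0.66,0.04,0.0,0.0,0.0,0.06]]
   [[0.65,0.03,0.0,0.0,0.0,0.07],[0.66,0.02,0.0,0.0,0.0,0.07],[0.65,0.01,0.01,0.0,0.0,0.06]]
```

>>> send_rows(
  increments=[
    [[0.65,0.09,0,0,0,0.07],[0.65,0.08,0,0,0,0.06],[0.65,0.07,0,0,0,0.07],[0.65,0.07,0,0,0,0.07],[0.66,0.06,0,0,0,0.06],[0.65,0.05,0,0,0,0.07],[0.65,0.04,0,0,0,0.07],[0.66,0.04,0,0,0,0.06]],
  ],
)

```text
clock: 25.42
eef_pos: [0.5085, 0.277, 0.2249]
tool_rot: [0.739, 0.674, -0.002, 0.001]
ft_force: [0.7, -0.1, -1.5]
grip_width: 0.0046
```

>>> send_rows(
  increments=[
    [[0.65,0.03,0,0,0,0.07],[0.66,0.02,0,0,0,0.07],[0.65,0.01,0,0,0,0.06],[0.2,0,0,0,0,0],[0,0,0.5,0,0,0],[0,0,0.5,0,0,0],[0,0,0,0,0,0],[0,0,0,0,0,0]],
  ],
)

```text
clock: 26.42
eef_pos: [0.524, 0.383, 0.1771]
tool_rot: [0.751, 0.661, 0.0, 0.001]
ft_force: [0.7, -0.5, -1.0]
grip_width: 0.0047
```

```bash
python3 -c "
from h import *
st();c=snap('wrist','w11.png')"
```

```text
t 26.43 p [0.524  0.383  0.1771] y az -7.3 z [ 0.001 -0.001 -1.   ] F [ 0.7 -0.5 -1. ] w 0.0047 q [ 0.63  0.57  0.34  1.34 -0.    2.33]
```

View pics/w11.png

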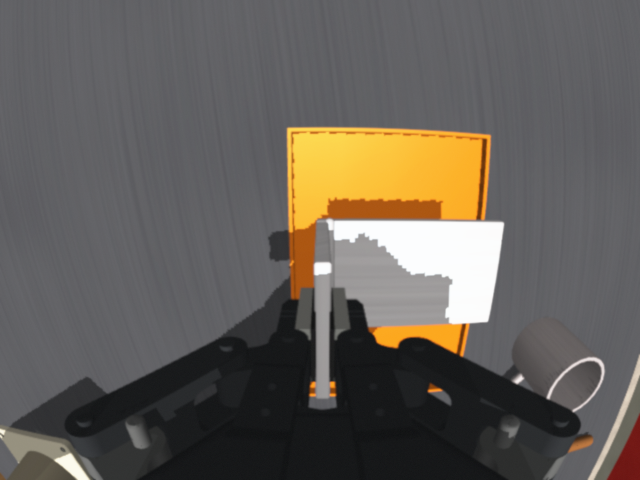

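The offcut is above the tray. I'll check the tray corners at (289,128) and (491,136).

```bash
python3 -c "
from h import *
c=dict(np.load('/tmp/wrist.npz'))
A=wray(c,289,128,.014)[:2];B=wray(c,491,135,.014)[:2];d=B-A;print(A,B,np.linalg.norm(d),np.degrees(np.arctan2(d[1],d[0])))
ex=d/np.linalg.norm(d);ey=np.array([-ex[1],ex[0]]);C=(A+B)/2-ey*.13;print('centre',C)
v=get_obs()['eef_pos'][:2]-C;print(ex@v,ey@v)
"
```

```text
[0.50764486 0.46221754] [0.67614936 0.44093312] 0.16984343107643415 -7.199114624111302
centre [0.57560578 0.32260017]
-0.058514708093871666 0.05382397965161567
```

The tray agrees (169.8 mm side, yaw -7.2°). Lowering.

>>> send_rows(
  increments=[
    [[0,0,0.5,0,0,0],[0,0,0.6,0,0,0],[0,0,0.6,0,0,0],[0,0,0.5,0,0,0],[0,0,0.2,0,0,0],[0,0,0.06,0,0,0],[0,0,0,0,0,0],[0,0,0,0,0,0]],
  ],
)

```text
clock: 27.48
eef_pos: [0.5247, 0.3837, 0.055]
tool_rot: [0.75, 0.661, 0.001, 0.001]
ft_force: [-0.9, 0.4, -1.1]
grip_width: 0.0048
```

>>> send_rows(
  increments=[
    [[0,0,0.02,0,0,0],[0,0,0,0,0,0]],
  ],
)

```text
clock: 27.72
eef_pos: [0.5239, 0.3833, 0.0528]
tool_rot: [0.75, 0.661, 0.0, 0.001]
ft_force: [0.7, 0.3, -0.7]
grip_width: 0.0049
```

>>> send_rows(
  increments=[
    [[0,0,0.02,0,0,0],[0,0,0,0,0,0]],
  ],
)

```text
clock: 27.98
eef_pos: [0.5237, 0.3832, 0.0514]
tool_rot: [0.75, 0.661, -0.0, 0.001]
ft_force: [0.2, -0.8, -2.9]
grip_width: 0.0049
```

>>> send_rows(
  increments=[
    [[0,0,0.02,0,0,0],[0,0,0,0,0,0]],
  ],
)

```text
clock: 28.22
eef_pos: [0.5239, 0.3833, 0.0509]
tool_rot: [0.75, 0.661, 0.0, 0.001]
ft_force: [-0.8, -0.1, 1.1]
grip_width: 0.0047
```

>>> send_rows(
  increments=[
    [[0,0,0.02,0,0,0],[0,0,0,0,0,0]],
  ],
)

```text
clock: 28.48
eef_pos: [0.5239, 0.3833, 0.0509]
tool_rot: [0.75, 0.661, 0.0, 0.001]
ft_force: [-2.0, -1.7, 6.5]
grip_width: 0.0054
```

>>> send_rows(
  increments=[
    [[0,0,-0.03,0,0,0],[0,0,0,0,0,0],[0,0,0,0,0,0]],
  ],
  grip=0.72,
)

```text
clock: 28.85
eef_pos: [0.5239, 0.3832, 0.0509]
tool_rot: [0.75, 0.661, 0.0, 0.001]
ft_force: [0.5, -0.2, 0.2]
grip_width: 0.0241
```

>>> send_rows(
  increments=[
    [[0,0,-0.3,0,0,0],[0,0,-0.7,0,0,0],[0,0,-0.9,0,0,0],[0,0,-0.9,0,0,0],[0,0,-0.7,0,0,0],[0,0,0,0,0,0],[0,0,0,0,0,0]],
  ],
)

```text
clock: 29.72
eef_pos: [0.5234, 0.3833, 0.226]
tool_rot: [0.75, 0.661, -0.0, 0.001]
ft_force: [0.6, 0.3, -1.1]
grip_width: 0.0242
```

```bash
python3 -c "
from h import *
st();c=snap('wrist','w12.png')
plan([((.53,-.35,.22),down(9.6),16)])"
```

```text
t 29.73 p [0.5234 0.3833 0.226 ] y az -7.3 z [ 0.001 -0.001 -1.   ] F [ 0.6  0.3 -1.1] w 0.0242 q [ 0.63  0.55  0.44  1.45 -0.    2.33]
-> [ 0.5298 -0.3501  0.2201] max 0.92
   [[-0.91,0.12,0.01,0.0,0.0,-0.11],[-0.91,0.11,0.01,0.0,0.0,-0.1],[-0.91,0.09,0.01,0.0,0.0,-0.11],[-0.91,0.08,0.0,0.0,0.0,-0.1],[-0.92,0.05,0.01,0.0,0.0,-0.11],[-0.91,0.04,0.01,0.0,0.01,-0.1],[-0.92,0.03,0.01,0.0,0.0,-0.11],[-0.92,0.0,0.01,0.0,0.0,-0.1]]
   [[-0.91,0.0,0.0,0.0,0.0,-0.11],[-0.92,-0.03,0.01,0.0,0.0,-0.1],[-0.91,-0.04,0.01,0.0,0.0,-0.11],[-0.92,-0.07,0.0,0.0,0.0,-0.1],[-0.91,-0.07,0.01,0.0,0.0,-0.11],[-0.91,-0.1,0.01,0.0,0.0,-0.11],[-0.91,-0.11,0.0,0.0,0.0,-0.1],[-0.91,-0.13,0.01,0.0,0.0,-0.11]]
```

View pics/w12.png

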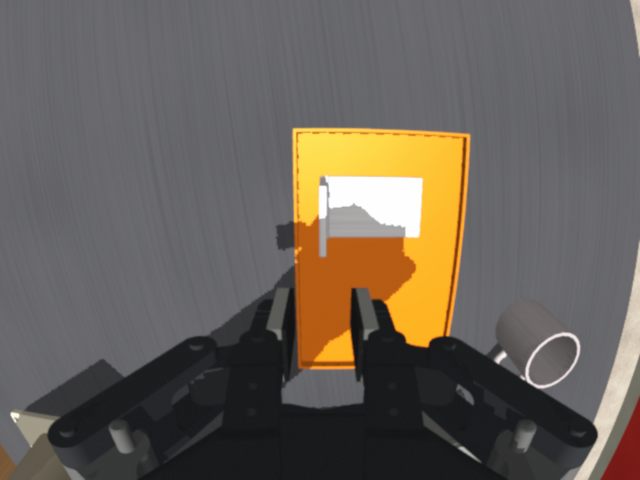

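Offcut 2 stands flat in the tray at (325–420, 177–237). On to the rack's right lane.

>>> send_rows(
  increments=[
    [[-0.91,0.12,0,0,0,-0.11],[-0.91,0.11,0,0,0,-0.1],[-0.91,0.09,0,0,0,-0.11],[-0.91,0.08,0,0,0,-0.1],[-0.92,0.05,0,0,0,-0.11],[-0.91,0.04,0,0,0,-0.1],[-0.92,0.03,0,0,0,-0.11],[-0.92,0,0,0,0,-0.1]],
  ],
)

```text
clock: 30.78
eef_pos: [0.5257, 0.0152, 0.2249]
tool_rot: [0.7, 0.714, -0.001, -0.0]
ft_force: [0.1, -0.5, 0.4]
grip_width: 0.0243
```

>>> send_rows(
  increments=[
    [[-0.91,0,0,0,0,-0.11],[-0.92,-0.03,0,0,0,-0.1],[-0.91,-0.04,0,0,0,-0.11],[-0.92,-0.07,0,0,0,-0.1],[-0.91,-0.07,0,0,0,-0.11],[-0.91,-0.1,0,0,0,-0.11],[-0.91,-0.11,0,0,0,-0.1],[-0.91,-0.13,0,0,0,-0.11]],
  ],
)

```text
clock: 31.78
eef_pos: [0.5294, -0.3506, 0.2251]
tool_rot: [0.645, 0.764, -0.0, -0.001]
ft_force: [0.1, -0.5, 0.2]
grip_width: 0.0241
```

>>> send_rows(
  increments=[
    [[0,0,0,0,0,0],[0,0,0,0,0,0],[0,0,0,0,0,0]],
  ],
)

```text
clock: 32.15
eef_pos: [0.5303, -0.3483, 0.2266]
tool_rot: [0.645, 0.764, -0.0, 0.0]
ft_force: [-0.8, -0.4, 0.4]
grip_width: 0.0238
```

```bash
python3 -c "
from h import *
st();c=snap('wrist','w13.png')
a=cv2.resize(c['color'][90:420,240:540],None,fx=2.6,fy=1.8,interpolation=cv2.INTER_CUBIC)[:,:,::-1]
cv2.imwrite('pics/z13.png',a)"
```

```text
t 32.15 p [ 0.5303 -0.3483  0.2266] y az 9.7 z [ 0. -0. -1.] F [-0.8 -0.4  0.4] w 0.0238 q [-0.58  0.52  0.38  1.43 -0.    0.82]
```

View pics/w13.png

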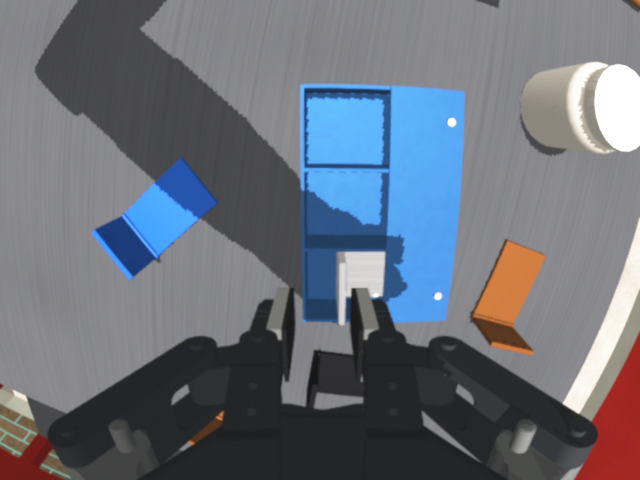

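Offcut 3's leg shows at about (341, 262–324). Measuring it.

```bash
python3 -c "
from h import *
c=dict(np.load('/tmp/wrist.npz'))
a=c['color'][235:340,290:400]
cv2.imwrite('pics/z14.png',cv2.resize(a,None,fx=5.5,fy=5.5,interpolation=cv2.INTER_CUBIC)[:,:,::-1])"
```

```text
(no output)
```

View pics/z14.png

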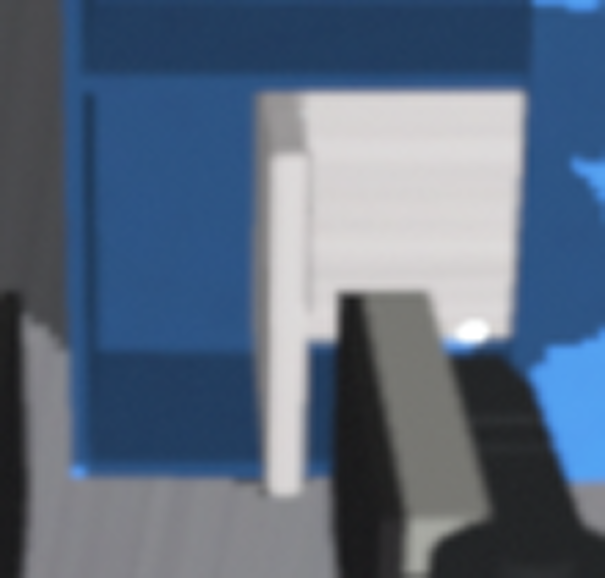

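```bash
python3 -c "
from h import *
c=dict(np.load('/tmp/wrist.npz'))
yaw=np.radians(9.6);M=np.array([[np.cos(yaw),-np.sin(yaw)],[np.sin(yaw),np.cos(yaw)]]);O=np.array([.5798,-.3354])
P=[]
for a,b in [(270,152),(307,152),(266,495),(302,495)]:
    p=wray(c,290+a/5.5,235+b/5.5,.068)[:2];P.append(p);print(p.round(4),(M.T@(p-O)*1000).round(1))
m=np.mean(P,0);d=P[0]-P[2];print('yaw',np.degrees(np.arctan2(-d[0],d[1])),m)
p=wray(c,290+75/5.5,235+470/5.5,.048)[:2];print('FR',(M.T@(p-O)*1000).round(1))
plan([((*m,.13),down(9.6),6)])
"
```

```text
[ 0.55   -0.3806] [-36.9 -39.6]
[ 0.5556 -0.3797] [-31.2 -39.6]
[ 0.5606 -0.44  ] [ -36.4 -100. ]
[ 0.5664 -0.4391] [ -30.5 -100. ]
yaw 10.07908671095529 [ 0.55814214 -0.40985208]
FR [ -68.9 -106.5]
-> [ 0.5582 -0.4096  0.13  ] max 0.33
   [[-0.22,0.06,0.32,0.0,0.0,0.0],[-0.21,0.05,0.33,0.0,0.0,0.0],[-0.22,0.06,0.32,0.0,0.0,0.01],[-0.22,0.05,0.32,0.0,0.0,0.0],[-0.22,0.06,0.33,0.0,0.0,0.0],[-0.21,0.06,0.32,0.0,0.01,0.0]]
```

>>> send_rows(
  increments=[
    [[-0.22,0.06,0.32,0,0,0],[-0.21,0.05,0.33,0,0,0],[-0.22,0.06,0.32,0,0,0],[-0.22,0.05,0.32,0,0,0],[-0.22,0.06,0.33,0,0,0],[-0.21,0.06,0.32,0,0,0],[0,0,0,0,0,0],[0,0,0,0,0,0]],
  ],
  grip=0.75,
)

```text
clock: 33.2
eef_pos: [0.5582, -0.4111, 0.1305]
tool_rot: [0.645, 0.764, -0.0, 0.001]
ft_force: [0.4, -0.6, 0.2]
grip_width: 0.0214
```

```bash
python3 -c "
from h import *
st();snap('wrist','w14.png')
plan([((.5581,-.4098,.049),down(9.6),5)])
"
```

```text
t 33.2 p [ 0.5582 -0.4111  0.1305] y az 9.6 z [ 0.002 -0.001 -1.   ] F [ 0.4 -0.6  0.2] w 0.0214 q [-0.63  0.69  0.42  1.3  -0.    0.77]
-> [ 0.5583 -0.4097  0.049 ] max 0.33
   [[0.01,0.0,0.33,0.0,0.0,0.0],[0.0,0.0,0.33,0.0,0.01,0.0],[0.01,0.0,0.32,0.01,0.0,0.0],[0.0,0.0,0.33,0.0,0.0,0.0],[0.01,0.0,0.33,0.0,0.0,0.0]]
```

View pics/w14.png

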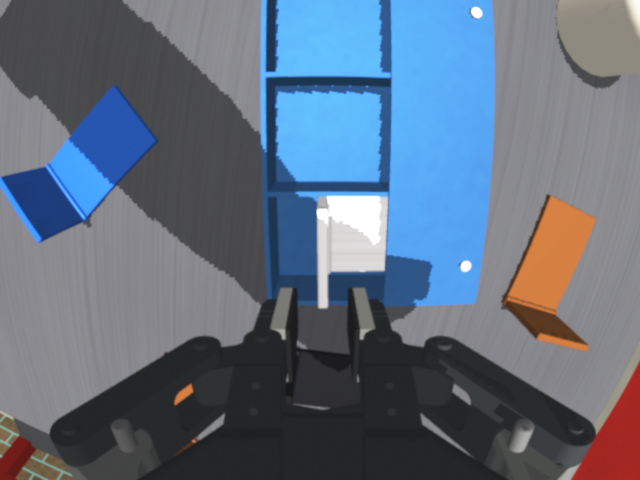

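Leg (column 322) is centred between the fingers. Descending and gripping.

>>> send_rows(
  increments=[
    [[0.01,0,0.33,0,0,0],[0,0,0.33,0,0,0],[0.01,0,0.32,0,0,0],[0,0,0.33,0,0,0],[0.01,0,0.33,0,0,0],[0,0,0,0,0,0],[0,0,0,0,0,0]],
  ],
)

```text
clock: 34.12
eef_pos: [0.5582, -0.4099, 0.0484]
tool_rot: [0.645, 0.764, -0.0, 0.001]
ft_force: [0.2, -0.2, 0.6]
grip_width: 0.0214
```

>>> send_rows(
  increments=[
    [[0,0,0,0,0,0],[0,0,0,0,0,0],[0,0,0,0,0,0],[0,0,0,0,0,0],[0,0,0,0,0,0]],
  ],
  grip=1.0,
)

```text
clock: 34.75
eef_pos: [0.5586, -0.4102, 0.0494]
tool_rot: [0.645, 0.764, -0.0, 0.002]
ft_force: [0.9, -0.4, 6.0]
grip_width: 0.0049
```

```bash
python3 -c "
from h import *
st();tilt(9.6,phi=.45,fwd=.02)
"
```

```text
t 34.75 p [ 0.5586 -0.4102  0.0494] y az 9.6 z [ 0.003 -0.003 -1.   ] F [ 0.9 -0.4  6. ] w 0.0049 q [-0.63  0.74  0.31  1.13 -0.    0.77]
-> [ 0.5591 -0.4101  0.0584] max 0.43
   [[0.0,0.01,-0.18,0.43,0.0,0.0]]
-> [ 0.5601 -0.4099  0.0653] max 0.43
   [[0.0,0.01,-0.14,0.43,0.0,0.0]]
-> [ 0.5615 -0.4096  0.0717] max 0.43
   [[0.0,0.01,-0.13,0.43,0.0,0.0]]
-> [ 0.5634 -0.4093  0.0779] max 0.43
   [[0.0,0.01,-0.13,0.43,0.0,-0.01]]
-> [ 0.5656 -0.4089  0.0835] max 0.43
   [[0.0,0.01,-0.12,0.43,0.0,0.0]]
-> [ 0.5682 -0.4084  0.0889] max 0.43
   [[0.0,0.01,-0.12,0.43,0.0,0.0]]
-> [ 0.4707 -0.425   0.137 ] max 0.37
   [[0.0,-0.37,0.0,0.0,0.0,0.0],[0.0,-0.36,0.0,0.0,0.0,0.0],[0.0,-0.37,0.0,0.0,0.0,0.0],[0.0,-0.37,0.0,0.0,0.0,0.0],[0.0,-0.36,-0.01,0.0,0.0,0.0],[0.0,-0.37,0.0,0.0,0.0,0.0]]
-> [ 0.4709 -0.4248  0.2068] max 0.32
   [[0.0,-0.15,-0.31,0.0,0.0,0.0],[0.0,-0.15,-0.32,0.0,0.0,0.0],[0.0,-0.15,-0.31,0.0,0.0,0.0],[0.0,-0.15,-0.32,0.0,0.0,0.0]]
```

>>> send_rows(
  increments=[
    [[0,0.01,-0.18,0.43,0,0],[0,0.01,-0.14,0.43,0,0],[0,0.01,-0.13,0.43,0,0],[0,0,0,0,0,0]],
  ],
)

```text
clock: 35.25
eef_pos: [0.5617, -0.4083, 0.0694]
tool_rot: [0.641, 0.76, -0.086, -0.072]
ft_force: [0.0, 0.4, 0.8]
grip_width: 0.0047
```

>>> send_rows(
  increments=[
    [[0,0.01,-0.13,0.43,0,0],[0,0.01,-0.12,0.43,0,0],[0,0.01,-0.12,0.43,0,0],[0,0,0,0,0,0],[0,0,0,0,0,0]],
  ],
)

```text
clock: 35.88
eef_pos: [0.5676, -0.4081, 0.0867]
tool_rot: [0.629, 0.745, -0.17, -0.143]
ft_force: [0.2, 0.9, -0.7]
grip_width: 0.0049
```

```bash
python3 -c "
from h import *
st()
"
```

```text
t 35.88 p [ 0.5676 -0.4081  0.0867] y az 9.6 z [-0.427 -0.073 -0.901] F [ 0.2  0.9 -0.7] w 0.0049 q [-0.51  1.1   1.03  1.86 -0.27  0.95]
```

Reached within a couple of millimetres. Drawing out along the slope and lifting.

>>> send_rows(
  increments=[
    [[0,-0.37,0,0,0,0],[0,-0.36,0,0,0,0],[0,-0.37,0,0,0,0],[0,-0.37,0,0,0,0],[0,-0.36,0,0,0,0],[0,-0.37,0,0,0,0],[0,0,0,0,0,0]],
  ],
)

```text
clock: 36.75
eef_pos: [0.4684, -0.4249, 0.1362]
tool_rot: [0.63, 0.744, -0.17, -0.143]
ft_force: [-0.4, 0.4, -0.3]
grip_width: 0.0047
```

>>> send_rows(
  increments=[
    [[0,-0.15,-0.31,0,0,0],[0,-0.15,-0.31,0,0,0],[0,-0.15,-0.31,0,0,0],[0,-0.15,-0.31,0,0,0],[0,-0.15,-0.31,0,0,0],[0,-0.15,-0.31,0,0,0],[0,0,0,0,0,0],[0,0,0,0,0,0]],
  ],
)

```text
clock: 37.75
eef_pos: [0.4699, -0.4241, 0.2374]
tool_rot: [0.629, 0.745, -0.17, -0.144]
ft_force: [0.6, -0.8, -1.5]
grip_width: 0.0052
```

```bash
python3 -c "
from h import *
st();snap('wrist','w15.png')
plan([((.4735,.0165,.245),down(0),14)])
"
```

```text
t 37.75 p [ 0.4699 -0.4241  0.2374] y az 9.6 z [-0.429 -0.073 -0.901] F [ 0.6 -0.8 -1.5] w 0.0052 q [-0.59  0.82  0.87  1.95 -0.31  0.86]
-> [0.4733 0.0167 0.2451] max 0.63
   [[0.62,0.09,-0.06,-0.18,0.02,0.07],[0.62,0.09,-0.05,-0.19,0.01,0.07],[0.62,0.09,-0.05,-0.18,0.02,0.06],[0.63,0.08,-0.04,-0.19,0.01,0.07],[0.62,0.07,-0.05,-0.18,0.02,0.07],[0.62,0.06,-0.03,-0.18,0.01,0.07],[0.63,0.06,-0.03,-0.19,0.02,0.06],[0.63,0.06,-0.03,-0.18,0.01,0.07]]
   [[0.62,0.04,-0.03,-0.18,0.02,0.07],[0.63,0.04,-0.02,-0.19,0.02,0.07],[0.63,0.03,-0.02,-0.18,0.01,0.06],[0.63,0.03,-0.02,-0.19,0.02,0.07],[0.63,0.02,-0.02,-0.18,0.01,0.07],[0.63,0.01,-0.01,-0.18,0.02,0.07]]
```

View pics/w15.png

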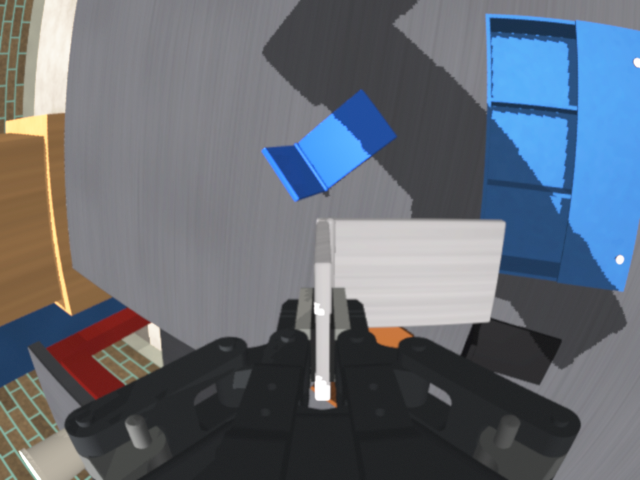

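Offcut 3 is out and held squarely (335–505, 220–325), and the rack is empty. Carrying it to the tester.

>>> send_rows(
  increments=[
    [[0.62,0.09,-0.06,-0.18,0.02,0.07],[0.62,0.09,-0.05,-0.19,0.01,0.07],[0.62,0.09,-0.05,-0.18,0.02,0.06],[0.63,0.08,-0.04,-0.19,0.01,0.07],[0.62,0.07,-0.05,-0.18,0.02,0.07],[0.62,0.06,-0.03,-0.18,0.01,0.07],[0.63,0.06,-0.03,-0.19,0.02,0.06],[0.63,0.06,-0.03,-0.18,0.01,0.07]],
  ],
)

```text
clock: 38.8
eef_pos: [0.4714, -0.1712, 0.2416]
tool_rot: [0.678, 0.728, -0.074, -0.062]
ft_force: [-0.4, 0.6, -0.6]
grip_width: 0.005
```

>>> send_rows(
  increments=[
    [[0.62,0.04,-0.03,-0.18,0.02,0.07],[0.63,0.04,-0.02,-0.19,0.02,0.07],[0.63,0.03,-0.02,-0.18,0.01,0.06],[0.63,0.03,-0.02,-0.19,0.02,0.07],[0.63,0.02,-0.02,-0.18,0.01,0.07],[0.63,0.01,-0.01,-0.18,0.02,0.07],[0,0,0,0,0,0],[0,0,0,0,0,0]],
  ],
)

```text
clock: 39.8
eef_pos: [0.4728, 0.0161, 0.2454]
tool_rot: [0.707, 0.707, -0.001, 0.0]
ft_force: [0.1, -0.7, -2.1]
grip_width: 0.005
```

```bash
python3 -c "
from h import *
st();snap('wrist','w16.png')
plan([((.4735,.0165,.150),down(0),5)])
"
```

```text
t 39.8 p [0.4728 0.0161 0.2454] y az -0.0 z [-0.001 -0.001 -1.   ] F [ 0.1 -0.7 -2.1] w 0.005 q [ 0.04  0.19 -0.05  1.34 -0.    1.61]
-> [0.4735 0.0167 0.1499] max 0.39
   [[0.0,0.0,0.38,0.0,0.0,0.0],[0.01,0.0,0.38,0.0,0.0,0.0],[0.0,0.01,0.38,0.0,0.0,0.0],[0.0,0.0,0.39,0.0,0.01,0.0],[0.01,0.0,0.38,0.0,0.0,-0.01]]
```

View pics/w16.png

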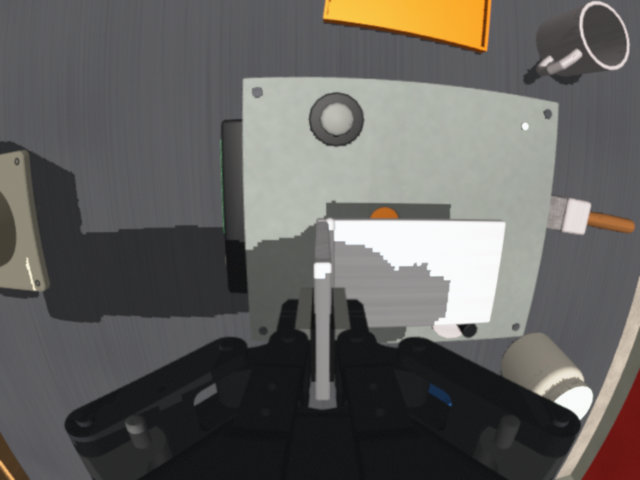

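The picture matches the one for offcut 2. Lowering to contact.

>>> send_rows(
  increments=[
    [[0,0,0.38,0,0,0],[0.01,0,0.38,0,0,0],[0,0.01,0.38,0,0,0],[0,0,0.39,0,0,0],[0,0,0.38,0,0,0],[0,0,0.03,0,0,0],[0,0,0,0,0,0]],
  ],
)

```text
clock: 40.72
eef_pos: [0.4742, 0.0162, 0.1492]
tool_rot: [0.708, 0.707, -0.0, 0.001]
ft_force: [0.3, -0.2, -1.2]
grip_width: 0.0049
```

>>> send_rows(
  increments=[
    [[0,0,0.02,0,0,0],[0,0,0,0,0,0]],
  ],
)

```text
clock: 40.98
eef_pos: [0.4743, 0.0167, 0.1485]
tool_rot: [0.707, 0.707, 0.0, 0.001]
ft_force: [-0.1, 0.0, -1.6]
grip_width: 0.0051
```

>>> send_rows(
  increments=[
    [[0,0,0.02,0,0,0],[0,0,0,0,0,0]],
  ],
)

```text
clock: 41.22
eef_pos: [0.4739, 0.0168, 0.147]
tool_rot: [0.707, 0.707, -0.0, 0.001]
ft_force: [0.3, 1.5, -1.2]
grip_width: 0.0048
```

>>> send_rows(
  increments=[
    [[0,0,0.02,0,0,0],[0,0,0,0,0,0]],
  ],
)

```text
clock: 41.48
eef_pos: [0.474, 0.0169, 0.1463]
tool_rot: [0.707, 0.707, 0.0, 0.001]
ft_force: [-1.3, 0.8, 2.8]
grip_width: 0.0049
```

>>> send_rows(
  increments=[
    [[0,0,0.02,0,0,0],[0,0,0,0,0,0]],
  ],
)

```text
clock: 41.72
eef_pos: [0.474, 0.0169, 0.1463]
tool_rot: [0.707, 0.707, 0.0, 0.001]
ft_force: [-3.6, 0.8, 10.3]
grip_width: 0.0048
```

>>> send_rows(
  increments=[
    [[0,0,-0.03,0,0,0],[0,0,0,0,0,0],[0,0,0,0,0,0]],
  ],
  grip=0.72,
)

```text
clock: 42.1
eef_pos: [0.4739, 0.0167, 0.1462]
tool_rot: [0.707, 0.707, -0.0, 0.0]
ft_force: [-0.4, 0.7, 0.1]
grip_width: 0.0235
```

>>> send_rows(
  increments=[
    [[0,0,-0.3,0,0,0],[0,0,-0.5,0,0,0],[0,0,-0.6,0,0,0],[0,0,-0.5,0,0,0],[0,0,0,0,0,0],[0,0,0,0,0,0]],
  ],
)

```text
clock: 42.85
eef_pos: [0.4734, 0.0168, 0.2404]
tool_rot: [0.707, 0.707, -0.001, 0.0]
ft_force: [-0.5, 0.0, 0.5]
grip_width: 0.0238
```

```bash
python3 -c "
from h import *
st()
plan([((.4825,.098,.21),down(0),5)])
c=snap('wrist','w17.png')"
```

```text
t 42.85 p [0.4734 0.0168 0.2404] y az -0.0 z [-0.001 -0.001 -1.   ] F [-0.5  0.   0.5] w 0.0238 q [ 0.04  0.19 -0.06  1.32 -0.    1.61]
-> [0.4824 0.0978 0.2098] max 0.33
   [[0.32,0.04,0.12,0.0,0.0,0.0],[0.33,0.03,0.12,0.0,0.0,0.0],[0.32,0.04,0.12,0.0,0.0,0.0],[0.33,0.03,0.13,0.0,0.0,0.0],[0.32,0.04,0.12,0.0,0.01,0.0]]
```

View pics/w17.png

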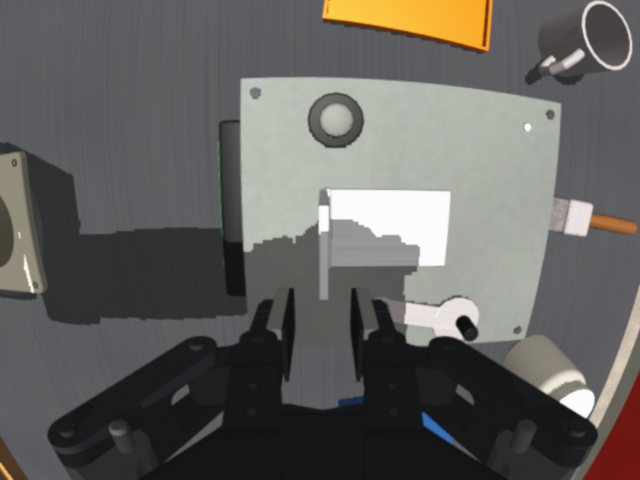

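Same spot as offcut 2 (331–450, 190–266), so the window is covered. Pressing the button.

>>> send_rows(
  increments=[
    [[0.32,0.04,0.12,0,0,0],[0.33,0.03,0.12,0,0,0],[0.32,0.04,0.12,0,0,0],[0.33,0.03,0.13,0,0,0],[0.32,0.04,0.12,0,0,0],[0,0,0,0,0,0],[0,0,0,0,0,0]],
  ],
  grip=1.0,
)

```text
clock: 43.78
eef_pos: [0.4829, 0.0978, 0.2109]
tool_rot: [0.707, 0.707, -0.0, 0.001]
ft_force: [-0.3, -0.3, 0.2]
grip_width: -0.0
```

>>> send_rows(
  increments=[
    [[0,0,0.5,0,0,0],[0,0,0.5,0,0,0],[0,0,0.4,0,0,0],[0,0,0.1,0,0,0],[0,0,0,0,0,0],[0,0,0,0,0,0]],
  ],
)

```text
clock: 44.52
eef_pos: [0.4838, 0.0977, 0.1369]
tool_rot: [0.707, 0.707, 0.001, 0.001]
ft_force: [-0.5, 0.6, -0.4]
grip_width: 0.0
```

>>> send_rows(
  increments=[
    [[0,-0.03,0.08,0,0,0],[0,0,0.08,0,0,0],[0,0,0.06,0,0,0],[0,0,0.06,0,0,0],[0,0,0,0,0,0],[0,0,0,0,0,0],[0,0,0,0,0,0],[0,0,0,0,0,0]],
  ],
)

```text
clock: 45.52
eef_pos: [0.4818, 0.0979, 0.1239]
tool_rot: [0.707, 0.707, 0.001, 0.001]
ft_force: [-3.7, -0.5, 14.9]
grip_width: 0.0
```

Bottomed out again (14.9 N). Retreating and regrasping offcut 3.

>>> send_rows(
  increments=[
    [[0,0,-0.4,0,0,0],[0,0,-0.7,0,0,0],[0,0,-0.7,0,0,0],[-0.4,-0.04,0,0,0,0],[-0.41,-0.04,0,0,0,0],[-0.4,-0.04,0,0,0,0],[-0.41,-0.04,0,0,0,0],[0,0,0,0,0,0]],
  ],
)

```text
clock: 46.52
eef_pos: [0.473, 0.0159, 0.2115]
tool_rot: [0.708, 0.706, -0.0, 0.0]
ft_force: [0.1, 0.0, 0.5]
grip_width: 0.0
```

>>> send_rows(
  increments=[
    [[0,0,0,0,0,0],[0,0,0,0,0,0],[0,0,0,0,0,0]],
  ],
  grip=0.7,
)

```text
clock: 46.9
eef_pos: [0.4734, 0.0174, 0.2118]
tool_rot: [0.707, 0.707, -0.0, 0.0]
ft_force: [0.0, -0.6, 0.4]
grip_width: 0.0256
```

```bash
python3 -c "
from h import *
st();plan([((.474,.0168,.147),down(0),4)])
c=snap('wrist','w18.png')"
```

```text
t 46.9 p [0.4734 0.0174 0.2118] y az 0.0 z [ 0.    -0.001 -1.   ] F [ 0.  -0.6  0.4] w 0.0256 q [ 0.04  0.2  -0.12  1.25 -0.    1.61]
-> [0.4739 0.0168 0.1468] max 0.33
   [[0.0,0.0,0.32,0.0,0.0,0.0],[-0.01,0.01,0.33,0.0,0.0,0.0],[0.0,0.0,0.32,0.0,0.0,0.0],[0.0,0.0,0.33,0.0,0.0,0.0]]
```

View pics/w18.png

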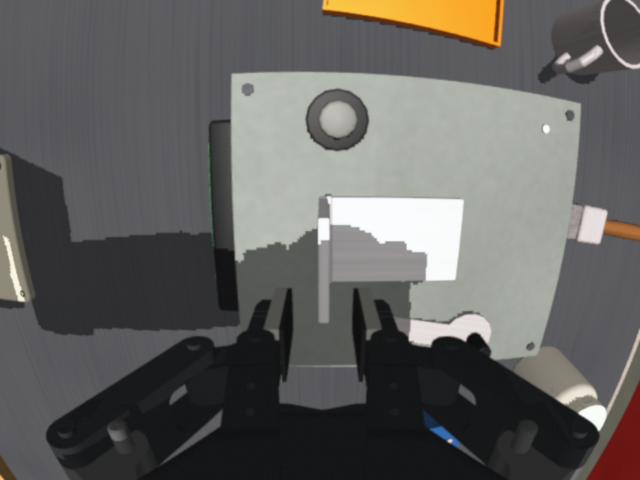

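Unmoved. Gripping and lifting, then checking the tray before placing.

>>> send_rows(
  increments=[
    [[0,0,0.32,0,0,0],[0,0.01,0.33,0,0,0],[0,0,0.32,0,0,0],[0,0,0.33,0,0,0],[0,0,0,0,0,0]],
  ],
)

```text
clock: 47.58
eef_pos: [0.4728, 0.017, 0.1458]
tool_rot: [0.707, 0.707, -0.001, -0.001]
ft_force: [-0.1, -0.6, 0.7]
grip_width: 0.0254
```

>>> send_rows(
  increments=[
    [[0,0,0,0,0,0],[0,0,0,0,0,0],[0,0,0,0,0,0],[0,0,0,0,0,0]],
  ],
  grip=1.0,
)

```text
clock: 48.08
eef_pos: [0.4745, 0.0168, 0.1477]
tool_rot: [0.707, 0.707, 0.001, 0.001]
ft_force: [0.9, -0.9, 4.3]
grip_width: 0.0048
```

>>> send_rows(
  increments=[
    [[0,0,-0.2,0,0,0],[0,0,-0.5,0,0,0],[0,0,-0.5,0,0,0],[0,0,-0.4,0,0,0],[0,0,0,0,0,0],[0,0,0,0,0,0]],
  ],
)

```text
clock: 48.82
eef_pos: [0.4733, 0.0168, 0.2261]
tool_rot: [0.707, 0.707, -0.001, 0.0]
ft_force: [-1.5, -0.1, -2.3]
grip_width: 0.0046
```

```bash
python3 -c "
from h import *
st()
t=np.array([.5756,.3226]);y=np.radians(-7.2);M=np.array([[np.cos(y),-np.sin(y)],[np.sin(y),np.cos(y)]])
g=t+M@[-.0585,-.055];print(g)
plan([((*g,.2),down(-7.2),8)])
snap('top','t2.png')
"
```

```text
t 48.83 p [0.4733 0.0168 0.2261] y az -0.0 z [-0.001 -0.001 -1.   ] F [-1.5 -0.1 -2.3] w 0.0046 q [ 0.04  0.2  -0.09  1.29 -0.    1.61]
[0.51066796 0.27536569]
-> [0.5107 0.2753 0.1999] max 0.66
   [[0.65,0.09,0.06,0.0,0.0,0.09],[0.64,0.09,0.07,0.0,0.0,0.09],[0.65,0.07,0.06,0.0,0.0,0.09],[0.65,0.06,0.07,0.0,0.0,0.09],[0.65,0.05,0.06,0.0,0.0,0.09],[0.66,0.05,0.07,0.0,0.0,0.09],[0.65,0.03,0.06,0.0,0.01,0.09],[0.65,0.02,0.07,0.0,0.0,0.09]]
```

View pics/t2.png

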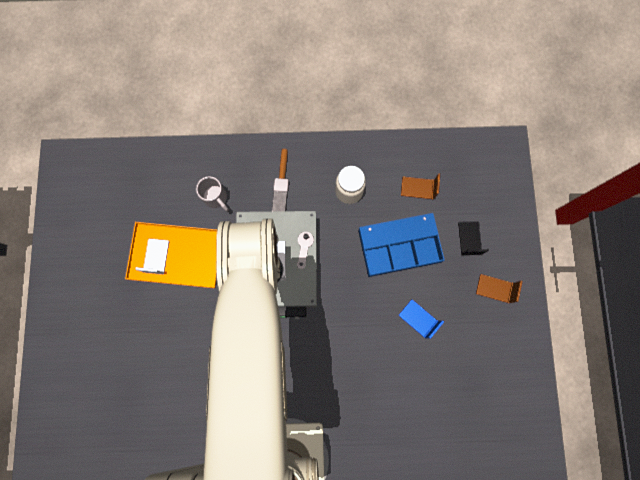

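Offcut 2 is still in the tray's left half (155,256), so the right half is free. Carrying offcut 3 over.

>>> send_rows(
  increments=[
    [[0.65,0.09,0,0,0,0.09],[0.64,0.09,0,0,0,0.09],[0.65,0.07,0,0,0,0.09],[0.65,0.06,0,0,0,0.09],[0.65,0.05,0,0,0,0.09],[0.66,0.05,0,0,0,0.09],[0.65,0.03,0,0,0,0.09],[0.65,0.02,0,0,0,0.09]],
  ],
)

```text
clock: 49.88
eef_pos: [0.5107, 0.2761, 0.2251]
tool_rot: [0.75, 0.661, -0.001, 0.0]
ft_force: [0.3, -0.5, -0.9]
grip_width: 0.0052
```

>>> send_rows(
  increments=[
    [[0,0,0.5,0,0,0],[0,0,0.5,0,0,0],[0,0,0,0,0,0],[0,0,0,0,0,0]],
  ],
)

```text
clock: 50.38
eef_pos: [0.5114, 0.2753, 0.1768]
tool_rot: [0.75, 0.661, -0.0, 0.0]
ft_force: [0.1, -0.6, -1.6]
grip_width: 0.005
```

```bash
python3 -c "
from h import *
st();c=snap('wrist','w19.png')"
```

```text
t 50.38 p [0.5114 0.2753 0.1768] y az -7.2 z [ 0.    -0.001 -1.   ] F [ 0.1 -0.6 -1.6] w 0.005 q [ 0.49  0.43  0.11  1.25 -0.    2.19]
```

View pics/w19.png

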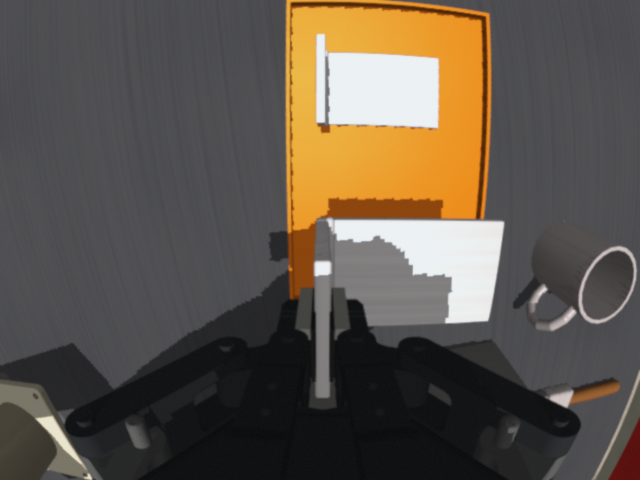

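The right half of the tray is clear and the mug is outside the path. Lowering.

>>> send_rows(
  increments=[
    [[0,0,0.5,0,0,0],[0,0,0.6,0,0,0],[0,0,0.6,0,0,0],[0,0,0.5,0,0,0],[0,0,0.2,0,0,0],[0,0,0.06,0,0,0],[0,0,0,0,0,0],[0,0,0,0,0,0]],
  ],
)

```text
clock: 51.42
eef_pos: [0.5122, 0.2756, 0.0549]
tool_rot: [0.75, 0.661, 0.001, 0.001]
ft_force: [0.2, -0.3, -1.8]
grip_width: 0.0047
```

>>> send_rows(
  increments=[
    [[0,0,0.03,0,0,0],[0,0,0.03,0,0,0],[0,0,0,0,0,0]],
  ],
)

```text
clock: 51.8
eef_pos: [0.5114, 0.2753, 0.0507]
tool_rot: [0.75, 0.661, 0.0, 0.001]
ft_force: [-0.1, 0.5, -1.2]
grip_width: 0.0045
```

>>> send_rows(
  increments=[
    [[0,0,0.02,0,0,0],[0,0,0,0,0,0]],
  ],
)

```text
clock: 52.05
eef_pos: [0.5114, 0.2752, 0.0507]
tool_rot: [0.75, 0.661, 0.0, 0.001]
ft_force: [-1.6, -1.6, 5.5]
grip_width: 0.0045
```

>>> send_rows(
  increments=[
    [[0,0,0.02,0,0,0],[0,0,0,0,0,0]],
  ],
)

```text
clock: 52.3
eef_pos: [0.5115, 0.2753, 0.0507]
tool_rot: [0.75, 0.661, 0.0, 0.001]
ft_force: [-3.2, -1.9, 10.0]
grip_width: 0.0047
```

>>> send_rows(
  increments=[
    [[0,0,-0.03,0,0,0],[0,0,0,0,0,0],[0,0,0,0,0,0]],
  ],
  grip=0.72,
)

```text
clock: 52.68
eef_pos: [0.5114, 0.2752, 0.05]
tool_rot: [0.75, 0.661, -0.0, 0.0]
ft_force: [0.7, 0.4, -0.8]
grip_width: 0.0238
```

>>> send_rows(
  increments=[
    [[0,0,-0.3,0,0,0],[0,0,-0.7,0,0,0],[0,0,-0.9,0,0,0],[0,0,-0.9,0,0,0],[0,0,-0.6,0,0,0],[0,0,0,0,0,0],[0,0,0,0,0,0]],
  ],
)

```text
clock: 53.55
eef_pos: [0.511, 0.2752, 0.22]
tool_rot: [0.75, 0.661, -0.0, 0.0]
ft_force: [-0.3, 0.0, 0.5]
grip_width: 0.0238
```

```bash
python3 -c "
from h import *
st();c=snap('wrist','w20.png')
plan([((.575,-.05,.2),down(-65),12)])"
```

```text
t 53.55 p [0.511  0.2752 0.22  ] y az -7.2 z [ 0.    -0.001 -1.   ] F [-0.3  0.   0.5] w 0.0238 q [ 0.49  0.41  0.19  1.35 -0.    2.19]
-> [ 0.5751 -0.0497  0.1999] max 0.52
   [[-0.52,0.17,0.03,0.0,0.0,0.48],[-0.51,0.22,0.04,0.0,0.0,0.48],[-0.49,0.26,0.03,0.0,0.0,0.48],[-0.46,0.3,0.03,0.0,0.0,0.49],[-0.44,0.34,0.03,0.0,0.01,0.48],[-0.4,0.37,0.04,0.0,0.0,0.48],[-0.38,0.41,0.03,0.0,0.0,0.48],[-0.34,0.43,0.03,0.0,0.0,0.48]]
   [[-0.3,0.47,0.03,0.0,0.0,0.48],[-0.26,0.48,0.03,0.0,0.0,0.48],[-0.22,0.51,0.04,0.0,0.0,0.49],[-0.17,0.52,0.03,0.0,0.0,0.48]]
```

View pics/w20.png

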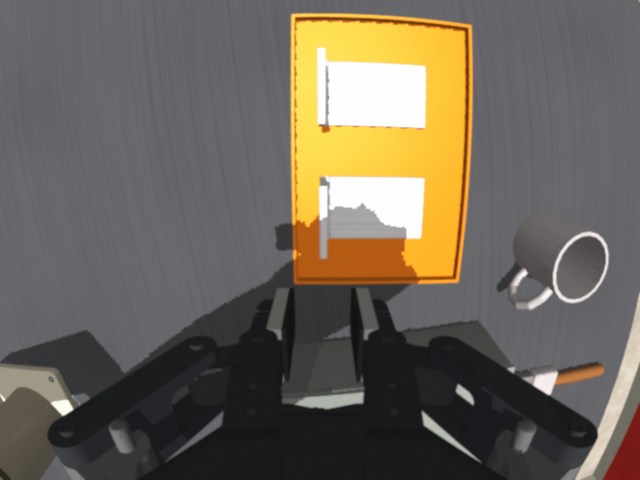

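Both offcuts stand flat in the tray. Moving to the cover knob.

>>> send_rows(
  increments=[
    [[-0.52,0.17,0.03,0,0,0.48],[-0.51,0.22,0.04,0,0,0.48],[-0.49,0.26,0.03,0,0,0.48],[-0.46,0.3,0.03,0,0,0.49],[-0.44,0.34,0.03,0,0,0.48],[-0.4,0.37,0.04,0,0,0.48],[-0.38,0.41,0.03,0,0,0.48],[-0.34,0.43,0.03,0,0,0.48]],
  ],
  grip=0.55,
)

```text
clock: 54.6
eef_pos: [0.5531, 0.0577, 0.2056]
tool_rot: [0.927, 0.375, -0.002, 0.0]
ft_force: [0.4, 0.5, -0.1]
grip_width: 0.0383
```

>>> send_rows(
  increments=[
    [[-0.3,0.47,0.03,0,0,0.48],[-0.26,0.48,0.03,0,0,0.48],[-0.22,0.51,0.04,0,0,0.49],[-0.17,0.52,0.03,0,0,0.48],[0,0,0,0,0,0],[0,0,0,0,0,0],[0,0,0,0,0,0]],
  ],
)

```text
clock: 55.48
eef_pos: [0.5755, -0.0484, 0.2007]
tool_rot: [0.976, 0.217, -0.0, 0.0]
ft_force: [0.1, -0.3, -0.3]
grip_width: 0.0385
```

```bash
python3 -c "
from h import *
st();c=snap('wrist','w21.png')"
```

```text
t 55.48 p [ 0.5755 -0.0484  0.2007] y az -64.9 z [-0.    -0.001 -1.   ] F [ 0.1 -0.3 -0.3] w 0.0385 q [-0.08  0.41  0.15  1.31 -0.    2.62]
```

View pics/w21.png

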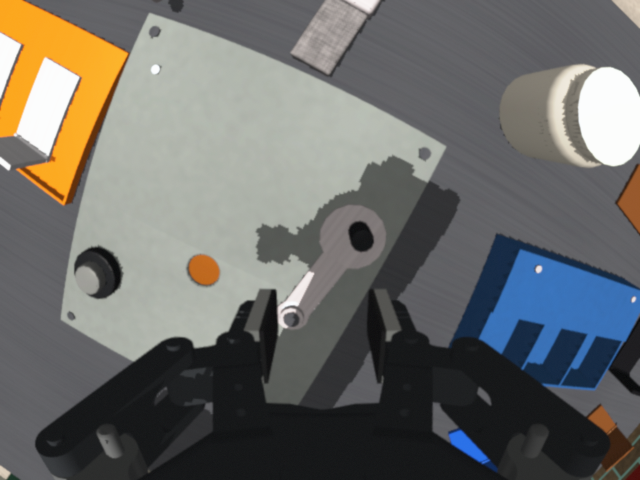

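```bash
python3 -c "
from h import *
c=dict(np.load('/tmp/wrist.npz'))
k=wray(c,363,239,.1295)[:2];p=wray(c,292,316,.112)[:2];d=k-p
print('knob',k,'pin',p,np.linalg.norm(d),np.degrees(np.arctan2(d[1],d[0])), 'win',wray(c,204,270,.097)[:2])
pin=np.array([.5198,-.050])
a0=-13.5
k0=pin+.076*np.array([np.cos(np.radians(a0)),np.sin(np.radians(a0))]);print(k0)
plan([((*k0,.15),down(-65),3),((*k0,.120),down(-65),2)])
"
```

```text
knob [ 0.59565316 -0.06473916] pin [ 0.52238703 -0.05001983] 0.07473007812848535 -11.35962508777866 win [0.52000174 0.01938667]
[ 0.59370011 -0.06774185]
-> [ 0.5935 -0.0677  0.1499] max 0.34
   [[0.05,0.17,0.34,0.0,0.0,0.0],[0.06,0.17,0.34,0.0,0.0,0.0],[0.05,0.16,0.34,0.0,0.0,0.01]]
-> [ 0.5935 -0.0677  0.1199] max 0.3
   [[0.0,0.0,0.3,0.0,0.0,0.0],[0.0,0.0,0.3,0.0,0.0,0.0]]
```

>>> send_rows(
  increments=[
    [[0.06,0.16,0.34,0,0,0],[0.06,0.16,0.34,0,0,0],[0.06,0.16,0.34,0,0,0],[0,0,0.3,0,0,0],[0,0,0.3,0,0,0],[0,0,0,0,0,0]],
  ],
)

```text
clock: 56.28
eef_pos: [0.5928, -0.0671, 0.1182]
tool_rot: [0.976, 0.216, -0.002, -0.0]
ft_force: [0.4, -0.3, -0.8]
grip_width: 0.0389
```

>>> send_rows(
  increments=[
    [[0,0,0,0,0,0],[0,0,0,0,0,0],[0,0,0,0,0,0]],
  ],
  grip=0.77,
)

```text
clock: 56.65
eef_pos: [0.5946, -0.0673, 0.1208]
tool_rot: [0.976, 0.216, 0.001, 0.001]
ft_force: [-0.4, -1.3, -0.5]
grip_width: 0.02
```

```bash
python3 -c "
from h import *
st();c=snap('wrist','w22.png')
pin=np.array([.5202,-.050]);w=[]
for k in range(1,15):
    a=np.radians(-13+7.3*k); w.append(((*(pin+.076*np.array([np.cos(a),np.sin(a)])),.120),down(-65+6.2*k),1))
plan(w)
"|grep -v '>'
```

```text
t 56.65 p [ 0.5946 -0.0673  0.1208] y az -65.0 z [ 0.002 -0.001 -1.   ] F [-0.4 -1.3 -0.5] w 0.02 q [-0.11  0.5   0.08  1.14 -0.    2.59]
   [[0.11,-0.17,0.01,0.01,-0.01,-0.62]]
   [[0.1,-0.16,0.0,0.0,0.0,-0.62]]
   [[0.11,-0.16,0.0,0.0,0.0,-0.62]]
   [[0.1,-0.17,0.0,0.0,0.0,-0.62]]
   [[0.09,-0.17,0.0,0.0,0.0,-0.62]]
   [[0.09,-0.17,0.0,0.0,0.0,-0.62]]
   [[0.09,-0.17,0.0,0.0,0.0,-0.62]]
   [[0.09,-0.17,0.0,0.0,0.0,-0.62]]
   [[0.08,-0.17,0.0,0.0,0.0,-0.62]]
   [[0.08,-0.18,0.0,0.0,0.0,-0.62]]
   [[0.08,-0.18,0.0,0.0,0.0,-0.62]]
   [[0.07,-0.18,0.0,0.0,0.0,-0.62]]
   [[0.07,-0.18,0.0,0.0,0.0,-0.62]]
   [[0.07,-0.18,0.0,0.0,0.0,-0.62]]
```

View pics/w22.png

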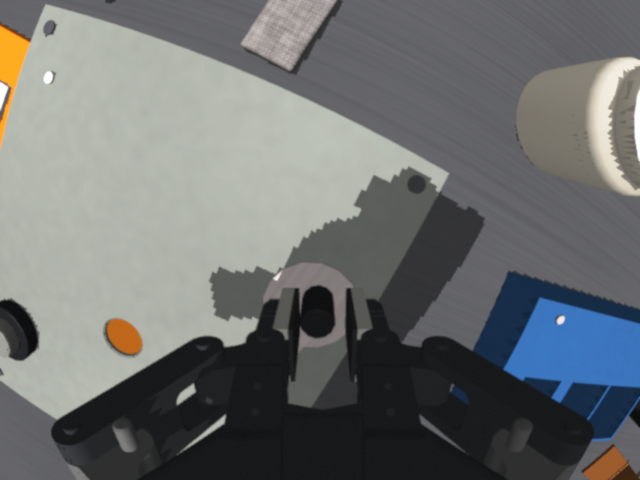

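The knob at (318,310) is caged between the fingers. Swinging it shut.

>>> send_rows(
  increments=[
    [[0.11,-0.17,0,0,0,-0.62],[0.1,-0.16,0,0,0,-0.62],[0.11,-0.16,0,0,0,-0.62],[0.1,-0.17,0,0,0,-0.62],[0.09,-0.17,0,0,0,-0.62],[0.09,-0.17,0,0,0,-0.62],[0.09,-0.17,0,0,0,-0.62],[0,0,0,0,0,0]],
  ],
)

```text
clock: 57.7
eef_pos: [0.5795, -0.0028, 0.1204]
tool_rot: [0.827, 0.562, 0.0, 0.001]
ft_force: [0.1, 0.2, 0.2]
grip_width: 0.0195
```

>>> send_rows(
  increments=[
    [[0.09,-0.17,0,0,0,-0.62],[0.08,-0.17,0,0,0,-0.62],[0.08,-0.18,0,0,0,-0.62],[0.08,-0.18,0,0,0,-0.62],[0.07,-0.18,0,0,0,-0.62],[0.07,-0.18,0,0,0,-0.62],[0.07,-0.18,0,0,0,-0.62],[0,0,0,0,0,0]],
  ],
)

```text
clock: 58.7
eef_pos: [0.5205, 0.0257, 0.1202]
tool_rot: [0.562, 0.827, -0.0, 0.001]
ft_force: [-0.2, -0.6, 0.2]
grip_width: 0.0197
```

```bash
python3 -c "
from h import *
st();c=snap('wrist','w23.png')"
```

```text
t 58.7 p [0.5205 0.0257 0.1202] y az 21.6 z [ 0.    -0.001 -1.   ] F [-0.2 -0.6  0.2] w 0.0197 q [ 0.05  0.36 -0.15  1.06 -0.    1.24]
```

View pics/w23.png

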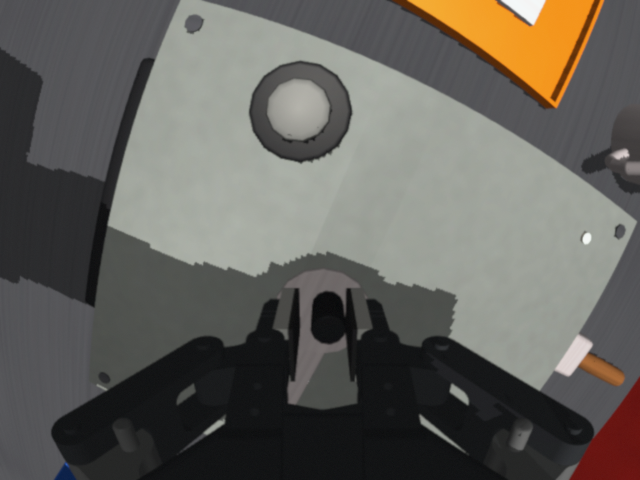

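The knob rests against the trailing finger, so a few millimetres of slack may remain. Pushing gently to the stop.

>>> send_rows(
  increments=[
    [[0.02,-0.06,0,0,0,0],[0,0,0,0,0,0],[0,0,0,0,0,0]],
  ],
)

```text
clock: 59.12
eef_pos: [0.5181, 0.0256, 0.12]
tool_rot: [0.561, 0.828, -0.0, 0.001]
ft_force: [1.6, -0.4, 0.7]
grip_width: 0.0196
```

>>> send_rows(
  increments=[
    [[0.02,-0.05,0,0,0,0],[0,0,0,0,0,0],[0,0,0,0,0,0]],
  ],
)

```text
clock: 59.5
eef_pos: [0.5177, 0.0257, 0.1203]
tool_rot: [0.561, 0.828, 0.001, 0.003]
ft_force: [7.5, -0.6, -2.6]
grip_width: 0.0198
```

>>> send_rows(
  increments=[
    [[0.02,-0.05,0,0,0,0],[0,0,0,0,0,0],[0,0,0,0,0,0]],
  ],
)

```text
clock: 59.88
eef_pos: [0.5174, 0.0259, 0.1207]
tool_rot: [0.561, 0.828, 0.003, 0.005]
ft_force: [11.8, 0.3, -6.7]
grip_width: 0.0197
```

Stop reached (11.8 N against it). Relaxing to centre and leaving upward.

>>> send_rows(
  increments=[
    [[-0.05,0.13,0,0,0,0],[0,0,0,0,0,0],[0,0,0,0,0,0]],
  ],
)

```text
clock: 60.25
eef_pos: [0.5184, 0.0258, 0.1196]
tool_rot: [0.561, 0.828, -0.001, -0.0]
ft_force: [-0.2, -0.3, 0.1]
grip_width: 0.0195
```

>>> send_rows(
  increments=[
    [[0,0,-0.3,0,0,0],[0,0,-0.6,0,0,0],[0,0,-0.8,0,0,0],[0,0,-0.8,0,0,0],[0,-0.6,-0.4,0,0,0],[0,-0.6,0,0,0,0],[0,0,0,0,0,0],[0,0,0,0,0,0]],
  ],
)

```text
clock: 61.25
eef_pos: [0.4637, 0.0038, 0.2657]
tool_rot: [0.561, 0.828, 0.0, 0.001]
ft_force: [1.1, 0.4, -0.6]
grip_width: 0.0193
```

```bash
python3 -c "
from h import *
st();c=snap('wrist','w24.png');snap('scene','s9.png')"
```

```text
t 61.25 p [0.4637 0.0038 0.2657] y az 21.8 z [ 0.002 -0.001 -1.   ] F [ 1.1  0.4 -0.6] w 0.0193 q [ 0.01  0.16 -0.03  1.38 -0.    1.2 ]
```

View pics/w24.png

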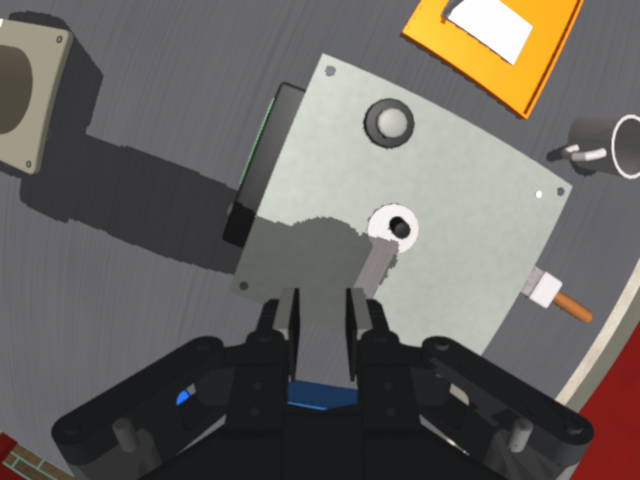

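View pics/s9.png

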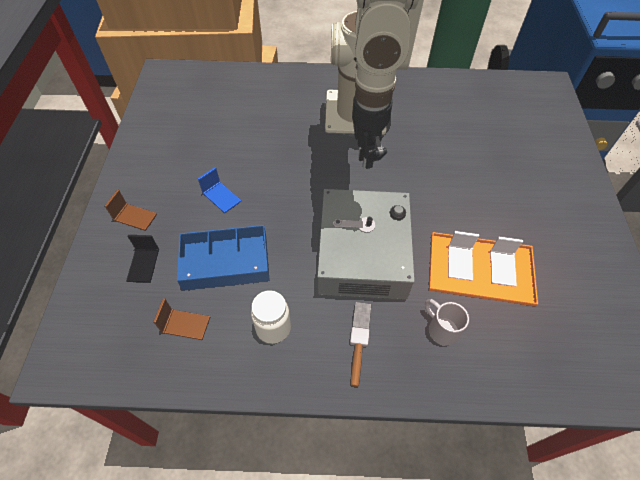

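The cover is back over the window with its knob at (369,222), as at the start, and both offcuts are in the tray. The bystanders look unmoved. One last numeric check before handing in.

```bash
python3 -c "
from h import *
c=dict(np.load('/tmp/wrist.npz'))
k=wray(c,393,228,.1055)[:2];d=k-np.array([.5200,-.050]);print('plate disc',k,np.degrees(np.arctan2(d[1],d[0])),np.linalg.norm(d),'btn',wray(c,393,123,.122)[:2])
a=cv2.cvtColor(cv2.imread('pics/scene0.png'),6).astype(int);b=cv2.cvtColor(cv2.imread('pics/s9.png'),6).astype(int)
for n,(x0,y0,x1,y1) in dict(tub=(245,285,300,350),mug=(420,295,475,350),brush=(345,305,380,390)).items(): print(n,'mean diff',abs(a-b)[y0:y1,x0:x1].mean().round(2))
s=dict(np.load('/tmp/scene.npz'));P=cloud(s);hsv=cv2.cvtColor(s['color'],cv2.COLOR_RGB2HSV)
y=np.radians(-7.2);M=np.array([[np.cos(y),-np.sin(y)],[np.sin(y),np.cos(y)]]);t=np.array([.5756,.3226])
m=(hsv[...,1]<60)&(hsv[...,2]>150)&(P[...,1]>.2)&(P[...,1]<.45)&(P[...,0]<.63)&(P[...,0]>.45)&(P[...,2]<.025)
k,l,st_,ce=cv2.connectedComponentsWithStats(m.astype(np.uint8))
for i in range(1,k):
    if st_[i,4]>150: q=P[l==i];print((M.T@(q[:,:2].mean(0)-t)).round(4),'z',np.percentile(q[:,2],[5,50,95]).round(4))
"
```

```text
plate disc [0.5199603  0.02102652] 90.03202301062905 0.07102652902415388 btn [0.48267668 0.09819707]
tub mean diff 2.13
mug mean diff 3.15
brush mean diff 2.37
[-0.0076 -0.0536] z [0.0066 0.0098 0.0132]
[-0.009   0.0542] z [0.0068 0.0099 0.0133]
```

```bash
python3 -c "
from h import *
st();print(job_done())"
```

```text
t 61.35 p [0.4639 0.0039 0.2651] y az 21.8 z [ 0.001 -0.001 -1.   ] F [ 0.1 -0.5  0.7] w 0.0195 q [ 0.01  0.16 -0.03  1.38 -0.    1.2 ]
the job is handed in; nothing more can be done
None
```

The job is handed in at about 61 s of the 210 s allowed. `job_done()` gives no verdict, so what follows rests on my own measurements.

**What I did:** I swung the dust cover open to near its stop. The left lane was empty, so I checked offcut 2 and then offcut 3. Each was tipped out of its lane by the edge with the standing leg, laid flat over the window, and tested with the start button pressed until it bottomed out (about 14–15 N, held around 0.5 s). Each then went into the tray, and I pushed the cover back against its shut stop.

**Last checks:**
- **Cover:** it measured about 0.02 rad from shut.
- **Button:** it looks fully up.
- **Offcuts:** both stand on their wide legs on the tray floor, at tray y of about +54 mm and -54 mm and x of about -8 mm. The top of each wide leg is about 10 mm above the bench, where about 9 mm was expected.
- **Bystanders:** the tub, mug and brush look the same as at the start.
- **Robot:** it stands clear of everything.

**What went wrong:** my first wrist-camera measurement was taken before the arm had settled and was off by 3–4 mm. I re-measured with the arm at rest before swinging the cover. No other check failed, and I saw no offcut knocked aside.

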